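# Prop the trailer drawbar: block under the jack foot, crank it down firm

### The arm

A 7-joint arm with a two-finger parallel gripper is mounted at the origin on the work surface. World frame = base frame: x ahead of the robot, y to its left, z up, the work surface at z = 0. Lengths are in m, angles in rad, forces in N, time in s.
With the tool pointing down it reaches from about 0.4 to 0.85 m from the base axis. Payload 10.4 kg.
Tool frame: the origin (TCP) lies at the very end of the fingers, on their centre line; the grasp point (between the pads) lies 19 mm behind it; y points along the fingers, x is the direction in which the jaws open and shut, and the axes are right-handed (so a half turn about y gives the same grasp; the last joint's range is limited). The gripper opens to 87 mm and grips with 3 to 60 N. Pads are 19 mm wide; open, the fingers measure 117 mm over their backs; the gripper's body (75 mm by 190 mm) begins 51 mm behind the grasp point.
Start: joints at [1.2, 0.332, -0.065, 1.46, 0.022, 1.35, -0.088], TCP at [0.213, -0.588, 0.223] pointing down, gripper open.
Joint ranges: [-2.6, 2.6], [-0.5, 2.12], [-1.47, 1.34], [0.16, 2.42], [-1.27, 4.41], [0.06, 2.06], [-2.6, 2.6]. Speed limits (rad/s): [2.22, 2.22, 2.79, 2.79, 3.14, 3.14, 3.14].

### API

Orientations are given as a unit quaternion [x, y, z, w].
In Python, from bench import readout, vision, r gives the robot as it stands.
- The arm moves only by the tool arm_command, never from a script. Its argument "targets" is a list that holds one entry, the list of rows, each a list of 6 numbers: the shift along the tool's x, y, z in m, then the turn, a rotation vector about the tool's x, y, z in degrees. A call has 1 to 12 rows; each row shifts and turns the commanded pose from where the row before left it, along the tool's axes as they then stand; what a row does not reach is not made up. A row lasts 1/12 s, in which the tool goes at most 41.7 mm and 7.16 degrees, less where a joint would pass 70% of its speed; a pose out of reach is approached as far as the arm can. A call is refused whole if a number of a shift passes 0.0417 or a number of a turn 7.16, either way. A call with a gripper value outside its range is refused whole. "hand" is the opening, from 0 (shut) to 1 (fully open), set as the call begins (left out, the last holds). The fingers move at their own pace and stop on an object; "grip_force" is the grip in N (left out, the last holds). Time passes only in rows, so rows that do not move let the fingers close. It gives the time, the measured TCP pose, the force and the opening at its end, in the units of the state.
- readout.read_state(): the state, without advancing time (a new reading comes with each control period).
- vision.camera(name): name is "side" or "top" or "wrist"; returns a dict with "pixels" (420x560x3 uint8, blue, green, red), "fovy" (degrees; the focal length in pixels is half the picture's height over the tangent of half this angle, whatever the lens; pixels are square), "cx", "cy" (the principal point, pixels), "R" (3x3) and "t" (3): a world point X has camera coordinates R X + t; the wrist camera has in their place "mount" (4x4, takes a point from camera to tool coordinates, whose origin is the TCP and whose axes are the tool frame's). Camera axes: x right, y down, z forward; pixel columns grow to the right and rows downward; lengths in m; the calibration is good to about 2 mm. A picture is of the moment at which its call begins: read the wrist's pose just before it. There is no depth.
- r.close_job(): hands the job in, once; it reports no verdict.
The state is a dict: "time": time; "joint_positions": joint angles; "joint_vel": joint speeds; "joint_torque": joint torques, N m; "ee_pos": TCP position; "eef_rot": TCP orientation; "ft_force": force on the tool from outside, world axes, zero at the start; "torque": the same for the moment, N m; "width": finger opening in m.
Only numpy, scipy, OpenCV 4.12 (cv2) and the standard library are available. Lean on these libraries where they do the work, as an engineer would, in place of code of your own. Each camera call takes 0.05 s, during which the arm holds its last target.

### The job

Slide or set the loose wooden packing block flat on the bench under the foot of the trailer jack, so that the foot will stand wholly on it. Then wind the jack's crank clockwise until you feel the foot meet the block, and go on for a quarter to half a turn from that first touch so that it bears firmly, no harder; let go and leave the other things on the bench where they are.

Things in the scene. Friction and masses are not known exactly. Their poses are not given: they have to be found in the camera images.
- drawbar: Fixed steel trailer drawbar carrying the jack. Origin: on the jack's vertical leg axis, 0 to 12 mm below the bench top; x along the beam away from the robot, y left, z up. In mm: beam y -92 to -32, x -48 to 260, z 135 to 185, on the right of the leg; leg tube diameter 44 from z 120 up; grey gear head 70 x 70, z 199 to 257. The left side (+y) of the leg is open.
- roller (a point): Centre of the fixed black bow roller (diameter 52, 100 long along the drawbar's y), above the leg on a grey post that rises from the beam. It leaves no room for a gripper standing upright over the far part of the knob's circle.
- foot: The jack's steel foot plate, a disc of diameter 50 and 10 mm thick, under a black rubber cushion (11 N per mm) on an inner tube of diameter 34, on the leg axis. Origin: centre of its underside; z up. It starts 72 to 95 mm above the bench and goes straight down, 3.5 mm for each radian of crank (22 mm a turn).
- crank (a joint): Crank angle (rad), 0 to 24; grows as it is turned clockwise seen from above its outer end, which lowers the foot. Starts between 0 and 3; stays where it is left. It drags evenly with about 0.45 N m (7 N at the knob); once the foot stands on something the drag grows by about 0.13 N m (2 N at the knob) for each further radian.
- crank_hub (a point): Centre of the crank at its arm's mid-plane, above and in front of the gear head. z is the crank's axis, pointing up and outward, leaning 30 degrees from vertical towards the robot (to -x of the drawbar). The frame turns with the crank. The knob's circle lies across this axis, radius 65 mm.
- knob_grip (a point): Point on the red knob's axis to grip, 37 mm along the crank axis out of the arm's mid-plane. The knob is a cylinder, diameter 28, 54 long (6 to 60 mm out of that plane), parallel to the crank axis (30 degrees from vertical); it spins freely on its pin, so the grip need not turn. z along its axis, outward.
- block: Loose wooden packing block, 190 (its x) x 64 (its y) x 45 (z) mm, 0.3 to 0.6 kg, lying flat on the bench to the left of the jack. Origin: centre of its underside.
- oil: Bystander: grey oil bottle, diameter 70, 190 high, standing. Origin: centre of its base.
- wrench: Bystander: steel wrench 190 long, lying on the bench. Origin: under its middle.
- tin: Bystander: green tin, diameter 90, 80 high, standing. Origin: centre of its base.
Not all that is in view belongs to the job. What is meant by the block is not pink or red, and is the smaller of those in its own colour.

How it is judged:
On the way, in this order (a step that is already met when the one before it is completed fails the run):
1. the block lies flat on the bench under the whole foot, the foot still clear of it (y of foot in the frame of block between -0.012 and 0.012 m and x of foot in the frame of block between -0.075 and 0.075 m and height (world z) of block below 0.005 m and angle between block's own z axis and vertical below 0.06 rad and contact force between foot and block below 1 N), for 0.2 s.
2. the foot bears on the block (contact force between foot and block above 25 N), for 0.2 s.
At the end, for the whole second after the job is handed in: The block lies flat on the bench with the whole foot over it (foot centre within 12 mm of the block's centre line and 75 mm of its middle), the foot presses on it with 25 to 150 N, and block and crank are at rest (y of foot in the frame of block between -0.012 and 0.012 m and x of foot in the frame of block between -0.075 and 0.075 m and height (world z) of block between -0.008 and 0.005 m and angle between block's own z axis and vertical below 0.06 rad and contact force between foot and block between 25 and 150 N and linear speed of block below 0.02 m/s and velocity of joint crank between -0.05 and 0.05 rad/s); the robot touches nothing.
It fails at once if the jack is overwound: the foot presses on the block with more than 180 N (contact force between foot and block above 180 N).
It fails at once if the oil bottle, wrench or tin is moved more than 30 mm (distance of any of oil, wrench, tin from where it was at the start of the episode above 0.03 m).
It also fails if it takes over 72 s, if anything falls off the work surface, if the arm or the gripper's body presses on something with over 40 N, if the wrist force passes 120 N, or if a joint passes its speed limit or range.

## Working session

There is one attempt and no reset: what is moved stays moved. The work goes in short steps, Python scripts to look and compute and a tool call to move; the robot and the scene stay as the last step left them, time stands still between calls to the robot, and variables do not carry over. Pictures are saved under pics/ and viewed, and the job is handed in when it is done.

Besides the shell and the picture viewer there is one more tool, called as name(argument=value, ...) on one line, values as JSON. arm_command: Moves the arm, as the interface text tells. Its arguments: {"type":"object","properties":{"targets":{"type":"array","items":{"type":"array","items":{"type":"array","items":{"type":"number"}}}},"hand":{"type":"number"},"grip_force":{"type":"number"}},"required":["targets"]}

```bash
ls; mkdir -p pics
python3 - <<'E'
from bench import readout, vision, r
import cv2,json
s=readout.read_state(); print(s)
for n in ["side","top","wrist"]:
    c=vision.camera(n); cv2.imwrite(f"pics/{n}0.png",c["pixels"])
    print(n,{k:(v.tolist() if hasattr(v,'tolist') else v) for k,v in c.items() if k!="pixels"})
E
```

```text
pics
{'time': 0.0, 'joint_positions': array([ 1.20036318,  0.33284894, -0.06468565,  1.46095453,  0.02163332,
        1.34988925, -0.08851338]), 'joint_vel': array([ 6.21471985e-04, -4.26919300e-04, -9.75020244e-04,  9.90872715e-05,
       -4.27056032e-04, -1.53898782e-03, -1.16086940e-03]), 'joint_torque': array([ 1.17991112e-04, -6.23256898e+01,  2.46131793e-02, -3.89896202e+01,
       -6.13083341e-02,  3.99201934e-02,  1.27411736e-04]), 'ee_pos': array([ 0.21288143, -0.58721452,  0.22176192]), 'eef_rot': array([-0.57872372,  0.40636234, -0.40550994,  0.57923241]), 'ft_force': array([ 0.51113154,  0.32671727, -0.42646363]), 'torque': array([ 0.03844221, -0.02269734, -0.01496902]), 'width': 0.08707480856925104}
side {'fovy': 44.02883845187278, 'cx': 286.97412050030965, 'cy': 208.04408127334852, 'R': [[-0.6875839234413742, -0.7258150143861988, -0.020516167198780855], [-0.46409962864587023, 0.46103313860844125, -0.7563464680922461], [0.5584262555751938, -0.510530126433702, -0.6538494529231147]], 't': [0.4247185912226334, 0.42586957196586367, 1.8334783215020218]}
top {'fovy': 52.01071510539535, 'cx': 278.51043516097957, 'cy': 208.4686433252272, 'R': [[-0.006410900764004131, -0.999972982999827, -0.003596334498056665], [-0.9781484868259106, 0.007018281355286129, -0.20778903110366456], [0.20780865735473036, 0.002185634289139837, -0.9781670536933753]], 't': [0.06586553264418916, 0.5659300940245214, 1.4977929510075]}
wrist {'fovy': 67.52430444269896, 'cx': 278.89053313732524, 'cy': 210.19826641716136, 'mount': [[0.9999994281501833, 0.0010642374685988542, -0.00010534663379581762, 0.0002301792487588994], [0.00036205784715901285, -0.24421311029774476, 0.969721519650262, -0.1624220538462953], [0.0010062869462195989, -0.9697210032567656, -0.2442133559600496, 0.06697208523527312], [0.0, 0.0, 0.0, 1.0]]}
```

View pics/side0.png

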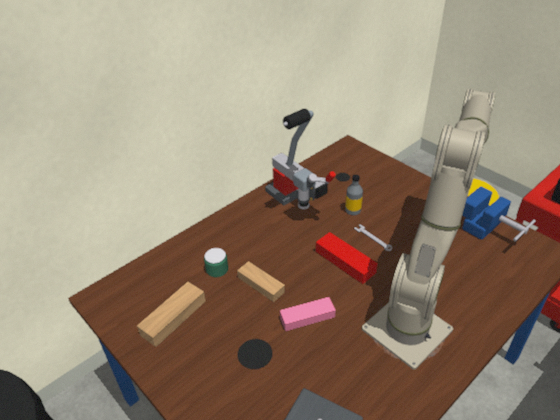

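View pics/top0.png

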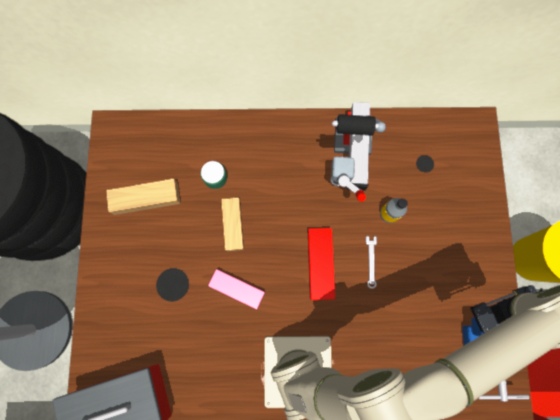

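View pics/wrist0.png

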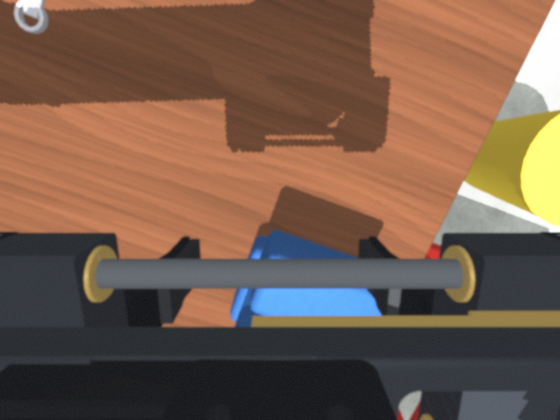

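The block is the smaller wooden bar, at about (232,224) in top and (261,281) in side. The larger wooden one, the pink one and the red one are decoys. The jack is at about (350,165) in top with its red knob at (361,197). The bottle is at (394,209) and the wrench at (371,262). Next I'll measure these.

```bash
cat > h.py <<'E'
import numpy as np, cv2
from bench import readout, vision, r
from scipy.spatial.transform import Rotation as Ro
def cam(n):
    s=readout.read_state(); c=vision.camera(n); 
    f=210/np.tan(np.radians(c["fovy"])/2); c["f"]=f
    if n=="wrist":
        Rt=Ro.from_quat(s["eef_rot"]).as_matrix(); M=np.array(c["mount"])
        Rw=Rt@M[:3,:3]; o=Rt@M[:3,3]+s["ee_pos"]
        c["R"]=Rw.T; c["t"]=-Rw.T@o
    c["R"]=np.array(c["R"]); c["t"]=np.array(c["t"]); return c
def ray(c,u,v):
    d=c["R"].T@np.array([(u-c["cx"])/c["f"],(v-c["cy"])/c["f"],1]); o=-c["R"].T@c["t"]; return o,d/np.linalg.norm(d)
def onz(c,u,v,z):
    o,d=ray(c,u,v); return o+d*(z-o[2])/d[2]
def two(c1,p1,c2,p2):
    o1,d1=ray(c1,*p1);o2,d2=ray(c2,*p2)
    A=np.stack([d1,-d2],1); k=np.linalg.lstsq(A,o2-o1,rcond=None)[0]
    a=o1+k[0]*d1;b=o2+k[1]*d2; return (a+b)/2,np.linalg.norm(a-b)
def proj(c,X):
    p=c["R"]@np.asarray(X,float)+c["t"]; return p[:2]/p[2]*c["f"]+[c["cx"],c["cy"]]
def crop(c,u0,v0,w,h,k,name):
    cv2.imwrite("pics/"+name,cv2.resize(c["pixels"][v0:v0+h,u0:u0+w],None,fx=k,fy=k,interpolation=cv2.INTER_CUBIC))
E
python3 - <<'E'
from h import *
t=cam("top");s=cam("side")
crop(t,300,90,120,140,4,"t1.png");crop(s,250,100,130,120,5,"s1.png")
def blob(c,lo,hi,roi):
    u0,v0,w,h=roi; hsv=cv2.cvtColor(c["pixels"],cv2.COLOR_BGR2HSV)[v0:v0+h,u0:u0+w]
    m=cv2.inRange(hsv,lo,hi); n,l,st,ce=cv2.connectedComponentsWithStats(m)
    i=1+np.argmax(st[1:,4]); cn=cv2.findContours((l==i).astype('uint8'),0,2)[0][0]+[u0,v0]
    return ce[i]+[u0,v0],st[i,4],cn
print(t["pixels"][224,232],t["pixels"][235,250], cv2.cvtColor(t["pixels"],cv2.COLOR_BGR2HSV)[224,232],cv2.cvtColor(t["pixels"],cv2.COLOR_BGR2HSV)[224,262])
ce,a,cn=blob(t,(8,60,150),(30,200,255),(210,185,45,75)); rc=cv2.minAreaRect(cn.astype(np.float32)); print(ce,a,rc)
for z in(.045,):
    P=[onz(t,*p,z) for p in cv2.boxPoints(rc)]; print(np.round(P,3)); print(np.round([np.linalg.norm(P[i]-P[i-1]) for i in range(4)],3),np.mean(P,0))
kt=blob(t,(0,150,120),(8,255,255),(352,185,20,20)); ks=blob(s,(0,150,120),(8,255,255),(325,168,14,16))
kt2=blob(t,(0,150,100),(5,255,255),(352,185,20,20))
print("knob",kt[:2],ks[:2],two(t,kt[0],s,ks[0]))
E
```

```text
[152 226 252] [ 45  80 138] [ 22 101 252] [ 11 171 142]
[231.4159378  223.85714286] 1029 ((229.81036376953125, 223.72415161132812), (53.23215103149414, 22.58837127685547), 85.2363510131836)
[[0.61  0.29  0.045]
 [0.616 0.208 0.045]
 [0.421 0.189 0.045]
 [0.415 0.27  0.045]]
[0.196 0.083 0.196 0.081] [0.51543836 0.23914467 0.045     ]
knob (array([360.70103093, 195.86597938]), np.int32(97)) (array([331.91891892, 173.54054054]), np.int32(37)) (array([ 0.55617645, -0.19405247,  0.28430995]), np.float64(0.0014190218058337874))
```

```bash
ls pics
```

```text
s1.png
side0.png
t1.png
top0.png
wrist0.png
```

View pics/t1.png

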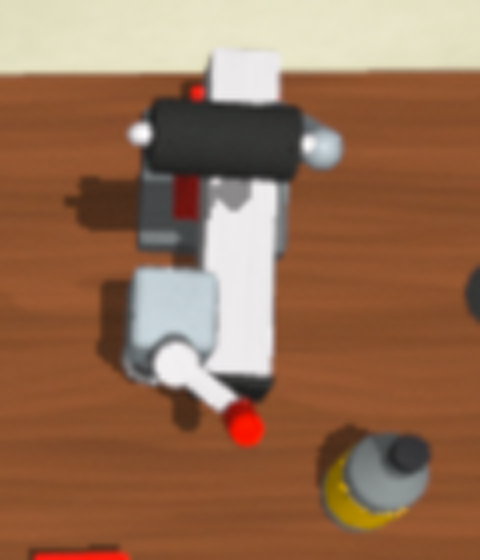

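View pics/s1.png

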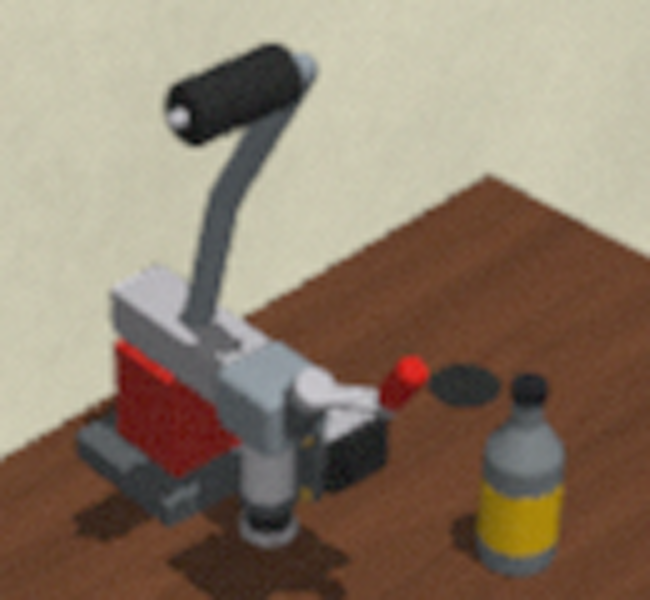

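Run:
```python
from h import *
t=cam("top");s=cam("side")
T=lambda u,v:(300+u/4-.375,90+v/4-.375)
for z in(.245,.257):
  print("gear",z,[np.round(onz(t,*T(*p),z)[:2],3).tolist() for p in[(134,269),(218,269),(213,355),(130,345),(174,310)]])
for z in(.173,.185):
  print("beam",z,[np.round(onz(t,*T(*p),z)[:2],3).tolist() for p in[(279,60),(271,375),(211,60),(203,375)]])
S=lambda u,v:(250+u/5-.4,100+v/5-.4)
print("hub",two(t,T(175,362),s,S(312,387)))
print("roller ends",two(t,T(140,133),s,S(179,117)),two(t,T(315,147),s,S(305,67)))
for z in(.07,.08,.09): print("foot",z,onz(s,*S(268,532),z))
crop(t,205,180,60,90,6,"t2.png");crop(s,225,250,75,60,8,"s2.png")
```

```text
gear 0.245 [[0.698, -0.117], [0.697, -0.186], [0.624, -0.179], [0.633, -0.112], [0.662, -0.149]]
gear 0.257 [[0.694, -0.116], [0.693, -0.184], [0.621, -0.177], [0.63, -0.111], [0.659, -0.147]]
beam 0.173 [[0.914, -0.261], [0.627, -0.24], [0.915, -0.201], [0.627, -0.182]]
beam 0.185 [[0.909, -0.258], [0.624, -0.237], [0.909, -0.199], [0.624, -0.18]]
hub (array([ 0.61510501, -0.14462672,  0.26156381]), np.float64(0.002387291151269217))
roller ends (array([ 0.70862234, -0.09183014,  0.4949802 ]), np.float64(0.00021708768488423253)) (array([ 0.69621483, -0.21080785,  0.49363642]), np.float64(0.004919172751241761))
foot 0.07 [ 0.67286743 -0.15067217  0.07      ]
foot 0.08 [ 0.66459788 -0.14246023  0.08      ]
foot 0.09 [ 0.65632834 -0.1342483   0.09      ]
```

View pics/t2.png

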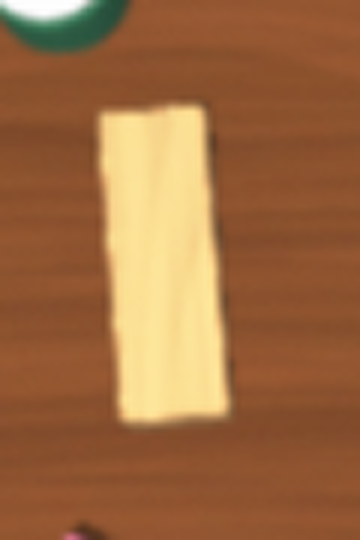

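View pics/s2.png

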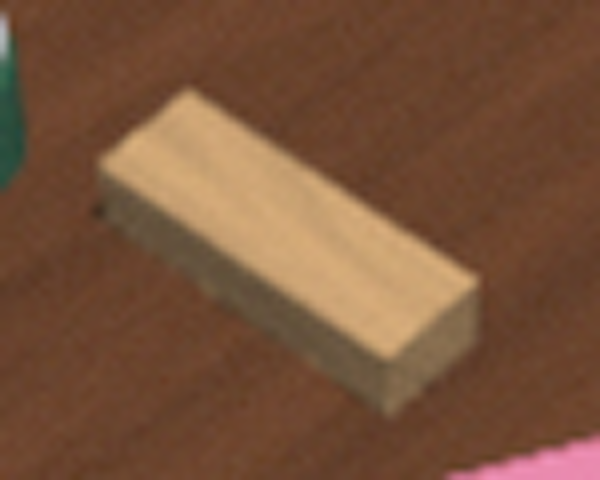

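The top face of the block is clear in both views, with corners in t2 at (100,112), (205,105), (229,412) and (121,420). I'll locate it along with the bystanders and the drawbar's base.

Run:
```python
from h import *
t=cam("top");s=cam("side")
def rep(P,n):
    P=np.array(P);print(n,np.round(P[:,:2],3).tolist(),"sides",np.round([np.linalg.norm(P[i]-P[(i+1)%4]) for i in range(4)],3),"c",P.mean(0).round(4))
    d=(P[0]+P[1]-P[2]-P[3]);print("yaw",np.degrees(np.arctan2(d[1],d[0])))
rep([onz(t,205+u/6-.42,180+v/6-.42,.045) for u,v in[(100,112),(205,105),(229,412),(121,420)]],"top")
rep([onz(s,225+u/8-.44,250+v/8-.44,.045) for u,v in[(100,165),(190,90),(475,280),(388,358)]],"side")
print("oil top",onz(t,397,203,.19),"side",onz(s,355.5,179,.19))
print("tin",onz(t,213,173,.08))
print("wrench",onz(t,371,262,.005))
print("red near/far",[onz(t,*p,.04).round(3) for p in[(309,228),(332,228),(313,298)]])
print("base plate near edge",[onz(t,300+u/4,90+v/4,z).round(3) for z in(0,.05,.12) for u,v in[(138,250),(285,252)]])
S=lambda u,v:(250+u/5-.4,100+v/5-.4)
print("base side", [onz(s,*S(168,522),z).round(3) for z in (0,.05,.1)])
st=readout.read_state(); print(Ro.from_quat(st["eef_rot"]).as_matrix().round(3),st["time"])
```

```text
top [[0.609, 0.272], [0.613, 0.208], [0.425, 0.191], [0.42, 0.256]] sides [0.064 0.189 0.065 0.19 ] c [0.5169 0.2317 0.045 ]
yaw 5.039528907321748
side [[0.604, 0.277], [0.611, 0.214], [0.424, 0.197], [0.418, 0.258]] sides [0.063 0.187 0.061 0.186] c [0.5144 0.2365 0.045 ]
yaw 5.427943669545941
oil top [ 0.55436206 -0.33101905  0.19      ] side [ 0.54243594 -0.33050439  0.19      ]
tin [0.69553455 0.2992579  0.08      ]
wrench [ 0.37588809 -0.27399133  0.005     ]
red near/far [array([ 0.497, -0.048,  0.04 ]), array([ 0.497, -0.132,  0.04 ]), array([ 0.249, -0.057,  0.04 ])]
base plate near edge [array([ 0.799, -0.156,  0.   ]), array([ 0.795, -0.297,  0.   ]), array([ 0.781, -0.149,  0.05 ]), array([ 0.778, -0.286,  0.05 ]), array([ 0.756, -0.139,  0.12 ]), array([ 0.754, -0.27 ,  0.12 ])]
base side [array([ 0.805, -0.154,  0.   ]), array([ 0.761, -0.114,  0.05 ]), array([ 0.717, -0.075,  0.1  ])]
[[ 0.341 -0.     0.94 ]
 [-0.94   0.     0.341]
 [-0.    -1.     0.   ]] 0.45
```

```bash
cat >> h.py <<'E'
def Rz(yaw,tilt=0):  # tool down, tool z axis at yaw (deg)
    a=np.radians(yaw); z=np.array([np.cos(a),np.sin(a),0]); y=np.array([0,0,-1.]); return np.stack([np.cross(y,z),y,z],1)
def plan(p1,R1,n,p0=None,R0=None,show=True):
    s=readout.read_state()
    if p0 is None: p0=s["ee_pos"]
    if R0 is None: R0=Ro.from_quat(s["eef_rot"]).as_matrix()
    p0=np.array(p0,float);p1=np.array(p1,float)
    w=Ro.from_matrix(R0.T@R1).as_rotvec(degrees=True)/n
    P=p0.copy();R=R0.copy();rows=[]
    for i in range(n):
        sh=np.round(R.T@(p0+(p1-p0)*(i+1)/n-P),4); tw=np.round(w*(i+1)-w*i,2)
        rows.append([*sh,*tw]); P=P+R@sh; R=R@Ro.from_rotvec(tw,degrees=True).as_matrix()
    if show: print("["+",".join("["+",".join(f"{x:.4g}" for x in q)+"]" for q in rows)+"]")
    return P,R
def st():
    s=readout.read_state(); print("t",round(s["time"],2),"p",s["ee_pos"].round(4),"F",s["ft_force"].round(1),"w",round(s["width"],4),"q",s["joint_positions"].round(2)); print(Ro.from_quat(s["eef_rot"]).as_matrix().round(3).tolist()); return s
E
python3 - <<'E'
from h import *
st()
P,R=plan([.42,-.1,.2],Rz(110),15)
P,R=plan([.443,.2275,.12],Rz(185.1),11,P,R)
print(P,R)
E
```

```text
t 0.45 p [ 0.213  -0.5875  0.2225] F [ 1.1 -0.1 -0.2] w 0.0868 q [ 1.2   0.33 -0.06  1.46  0.02  1.35 -0.09]
[[0.341, -0.0, 0.94], [-0.94, 0.0, 0.341], [-0.0, -1.0, 0.0]]
[[-0.0259,0.0015,0.0241,-0,-6,-0],[-0.0232,0.0015,0.0266,-0,-6,-0],[-0.0202,0.0015,0.0289,-0,-6,-0],[-0.0172,0.0015,0.0308,-0,-6,-0],[-0.0138,0.0015,0.0325,-0,-6,-0],[-0.0104,0.0015,0.0338,-0,-6,-0],[-0.0068,0.0015,0.0346,-0,-6,-0],[-0.0031,0.0015,0.0352,-0,-6,-0],[0.0006,0.0015,0.0353,-0,-6,-0],[0.0042,0.0015,0.0351,-0,-6,-0],[0.0079,0.0015,0.0344,-0,-6,-0],[0.0115,0.0015,0.0334,-0,-6,-0],[0.0149,0.0015,0.032,-0,-6,-0],[0.0181,0.0015,0.0303,-0,-6,-0],[0.0212,0.0015,0.0282,-0,-6,-0]]
[[0.0121,0.0073,0.0273,-0,-6.83,0],[0.0153,0.0073,0.0256,-0,-6.83,0],[0.0182,0.0072,0.0237,-0,-6.83,0],[0.0209,0.0073,0.0213,-0,-6.83,0],[0.0233,0.0073,0.0186,-0,-6.83,0],[0.0253,0.0073,0.0158,-0,-6.83,0],[0.0271,0.0072,0.0127,-0,-6.83,0],[0.0283,0.0073,0.0093,-0,-6.83,0],[0.0293,0.0073,0.0059,-0,-6.83,0],[0.0297,0.0073,0.0024,-0,-6.83,0],[0.0298,0.0073,-0.0012,-0,-6.83,0]]
[0.44302837 0.22745116 0.11995861] [[-8.81500933e-02 -7.91108269e-06 -9.96107204e-01]
 [ 9.96107198e-01  1.06420129e-04 -8.81500936e-02]
 [ 1.06703220e-04 -9.99999994e-01 -1.50065787e-06]]
```

arm_command(targets=[[[-0.026, 0.0015, 0.024, 0, -6, 0], [-0.023, 0.0015, 0.027, 0, -6, 0], [-0.02, 0.0015, 0.029, 0, -6, 0], [-0.017, 0.0015, 0.031, 0, -6, 0], [-0.014, 0.0015, 0.0325, 0, -6, 0], [-0.01, 0.0015, 0.034, 0, -6, 0], [-0.007, 0.0015, 0.035, 0, -6, 0], [-0.003, 0.0015, 0.035, 0, -6, 0], [0.001, 0.0015, 0.035, 0, -6, 0], [0.004, 0.0015, 0.035, 0, -6, 0], [0.008, 0.0015, 0.034, 0, -6, 0], [0.0115, 0.0015, 0.033, 0, -6, 0]]], hand=1)

```text
time: 1.45
ee_pos: [0.3802, -0.1971, 0.2048]
eef_rot: [0.707, 0.014, -0.013, -0.707]
ft_force: [1.2, -0.4, -0.8]
width: 0.0871
```

Run:
```python
from h import *
st()
P,R=plan([.443,.2275,.12],Rz(185.1),14)
```

```text
t 1.45 p [ 0.3802 -0.1971  0.2048] F [ 1.2 -0.4 -0.8] w 0.0871 q [ 0.87 -0.08 -0.48  1.95 -0.04  1.26  0.45]
[[0.999, 0.001, -0.039], [0.039, -0.001, 0.999], [0.001, -1.0, -0.001]]
[[0.0057,0.006,0.0301,0,-6.63,-0],[0.0091,0.0061,0.0293,0,-6.63,-0],[0.0124,0.006,0.0281,0,-6.63,-0],[0.0155,0.006,0.0264,0,-6.63,-0],[0.0185,0.006,0.0244,0,-6.63,-0],[0.0213,0.0061,0.0222,0,-6.63,-0],[0.0236,0.006,0.0195,0,-6.63,-0],[0.0257,0.006,0.0167,0,-6.63,-0],[0.0275,0.0061,0.0136,0,-6.63,-0],[0.0289,0.006,0.0103,0,-6.63,-0],[0.0298,0.006,0.007,0,-6.63,-0],[0.0305,0.0061,0.0034,0,-6.63,-0],[0.0307,0.006,-0.0001,0,-6.63,-0],[0.0304,0.006,-0.0036,0,-6.63,-0]]
```

arm_command(targets=[[[0.006, 0.006, 0.03, 0, -6.6, 0], [0.009, 0.006, 0.029, 0, -6.6, 0], [0.0125, 0.006, 0.028, 0, -6.6, 0], [0.0155, 0.006, 0.0265, 0, -6.6, 0], [0.0185, 0.006, 0.0245, 0, -6.6, 0], [0.021, 0.006, 0.022, 0, -6.6, 0], [0.0235, 0.006, 0.0195, 0, -6.6, 0], [0.0255, 0.006, 0.0165, 0, -6.6, 0], [0.0275, 0.006, 0.0135, 0, -6.6, 0], [0.029, 0.006, 0.01, 0, -6.6, 0], [0.03, 0.006, 0.007, 0, -6.6, 0], [0.0305, 0.006, 0.0035, 0, -6.6, 0]]])

```text
time: 2.45
ee_pos: [0.4372, 0.1655, 0.1326]
eef_rot: [0.536, 0.462, -0.461, -0.536]
ft_force: [1.2, -1.2, 0.9]
width: 0.0869
```

Run:
```python
from h import *
st()
P,R=plan([.443,.2275,.12],Rz(185.1),3)
P,R=plan([.443,.2275,.012],Rz(185.1),6,P,R)
c=cam("wrist"); cv2.imwrite("pics/w1.png",c["pixels"])
```

```text
t 2.45 p [0.4372 0.1655 0.1326] F [ 1.2 -1.2  0.9] w 0.0869 q [ 0.4   0.14 -0.91  1.94  0.13  1.12  0.87]
[[0.149, 0.001, -0.989], [0.989, -0.0, 0.149], [0.0, -1.0, -0.001]]
[[0.0207,0.0042,0.0012,0.02,-4.56,-0],[0.0208,0.0042,-0.0005,0.02,-4.56,-0],[0.0206,0.0042,-0.0021,0.02,-4.56,-0]]
[[0,0.018,0,0,0,-0],[0,0.018,0,0,0,-0],[0,0.018,0,0,0,-0],[0,0.018,0,0,0,-0],[0,0.018,0,0,0,-0],[0.0001,0.018,0,0,0,-0]]
```

arm_command(targets=[[[0.0207, 0.0042, 0.0012, 0, -4.56, 0], [0.0208, 0.0042, -0.0005, 0, -4.56, 0], [0.0206, 0.0042, -0.002, 0, -4.56, 0], [0, 0, 0, 0, 0, 0]]])

```text
time: 2.83
ee_pos: [0.4422, 0.2297, 0.1196]
eef_rot: [0.476, 0.523, -0.522, -0.477]
ft_force: [-0.2, -0.1, -0.5]
width: 0.0867
```

Run:
```python
from h import *
st()
c=cam("wrist"); 
for n,X in {"grip":(.443,.2275,.045),"c":(.516,.234,.045)}.items(): print(n,proj(c,X).round(0))
cv2.imwrite("pics/w2.png",c["pixels"])
```

```text
t 2.83 p [0.4422 0.2297 0.1196] F [-0.2 -0.1 -0.5] w 0.0867 q [ 0.29  0.27 -0.95  1.88  0.24  1.12  0.91]
[[-0.092, -0.001, -0.996], [0.996, 0.002, -0.092], [0.002, -1.0, 0.0]]
grip [276. 218.]
c [275. 302.]
```

View pics/w2.png

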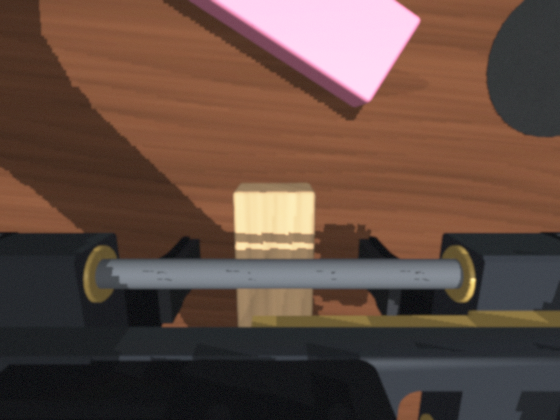

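The block sits centred between the fingers, spanning columns 236 to 315, with its near end at row 190. I'm going down and gripping.

arm_command(targets=[[[0, 0.022, 0, 0, 0, 0], [0, 0.022, 0, 0, 0, 0], [0, 0.022, 0, 0, 0, 0], [0, 0.022, 0, 0, 0, 0], [0, 0.02, 0, 0, 0, 0], [0, 0, 0, 0, 0, 0]]])

```text
time: 3.38
ee_pos: [0.4412, 0.2235, 0.0089]
eef_rot: [-0.479, -0.518, 0.522, 0.48]
ft_force: [-0.6, -0.3, -0.2]
width: 0.0874
```

arm_command(targets=[[[0, 0, 0, 0, 0, 0], [0, 0, 0, 0, 0, 0], [0, 0, 0, 0, 0, 0], [0, 0, 0, 0, 0, 0], [0, 0, 0, 0, 0, 0], [0, 0, 0, 0, 0, 0]]], hand=0, grip_force=45)

```text
time: 3.88
ee_pos: [0.4437, 0.2261, 0.013]
eef_rot: [0.479, 0.521, -0.52, -0.478]
ft_force: [-1.0, -1.4, 7.9]
width: 0.0641
```

Run:
```python
from h import *
st()
```

```text
t 3.88 p [0.4437 0.2261 0.013 ] F [-1.  -1.4  7.9] w 0.0641 q [ 0.19  0.43 -0.86  1.97  0.41  0.93  0.78]
[[-0.084, 0.002, -0.997], [0.997, -0.0, -0.084], [-0.0, -1.0, -0.002]]
```

Run:
```python
from h import *
P,R=plan([.663,.13,.0135],Rz(90),18)
print(P,R.round(3))
```

```text
[[-0.0063,-0,-0.0117,0,5.27,0],[-0.0053,-0,-0.0122,0,5.27,0],[-0.0041,-0,-0.0127,0,5.27,0],[-0.0029,-0,-0.0129,0,5.27,0],[-0.0017,-0,-0.0132,0,5.27,0],[-0.0005,-0,-0.0133,0,5.27,0],[0.0008,-0.0001,-0.0133,0,5.27,0],[0.0019,0,-0.0132,0,5.27,0],[0.0032,0,-0.0129,0,5.27,0],[0.0043,0,-0.0126,0,5.27,0],[0.0055,0,-0.0121,0,5.27,0],[0.0065,0,-0.0116,0,5.27,0],[0.0076,-0,-0.0109,0,5.27,0],[0.0085,-0,-0.0102,0,5.27,0],[0.0095,-0,-0.0093,0,5.27,0],[0.0103,-0,-0.0085,0,5.27,0],[0.011,-0,-0.0074,0,5.27,0],[0.0116,-0,-0.0064,0,5.27,0]]
[0.66296858 0.1300394  0.01345008] [[ 1.     0.002  0.001]
 [-0.001 -0.     1.   ]
 [ 0.002 -1.    -0.   ]]
```

arm_command(targets=[[[-0.006, 0, -0.012, 0, 5.27, 0], [-0.005, 0, -0.012, 0, 5.27, 0], [-0.004, 0, -0.0125, 0, 5.27, 0], [-0.003, 0, -0.013, 0, 5.27, 0], [-0.002, 0, -0.013, 0, 5.27, 0], [-0.0005, 0, -0.0135, 0, 5.27, 0], [0.001, 0, -0.0135, 0, 5.27, 0], [0.002, 0, -0.013, 0, 5.27, 0], [0.003, 0, -0.013, 0, 5.27, 0]]])

```text
time: 4.63
ee_pos: [0.5532, 0.1796, 0.013]
eef_rot: [-0.648, -0.283, 0.283, 0.648]
ft_force: [-2.8, 3.8, 6.2]
width: 0.0635
```

Run:
```python
from h import *
st()
P,R=plan([.663,.13,.0135],Rz(90),9)
```

```text
t 4.63 p [0.5532 0.1796 0.013 ] F [-2.8  3.8  6.2] w 0.0635 q [ 0.11  0.52 -0.62  1.76  0.36  0.97  0.17]
[[0.68, 0.001, -0.734], [0.734, 0.001, 0.68], [0.002, -1.0, 0.0]]
[[0.0042,-0.0001,-0.0127,-0.01,5.24,0.01],[0.0054,-0,-0.0122,-0.01,5.24,0.01],[0.0065,-0.0001,-0.0117,-0.01,5.24,0.01],[0.0076,-0,-0.0111,-0.01,5.24,0.01],[0.0085,-0,-0.0103,-0.01,5.24,0.01],[0.0094,-0.0001,-0.0095,-0.01,5.24,0.01],[0.0102,-0,-0.0086,-0.01,5.24,0.01],[0.011,-0.0001,-0.0077,-0.01,5.24,0.01],[0.0117,-0,-0.0066,-0.01,5.24,0.01]]
```

arm_command(targets=[[[0.0042, 0, -0.0127, 0, 5.24, 0], [0.0054, 0, -0.0122, 0, 5.24, 0], [0.0065, 0, -0.0117, 0, 5.24, 0], [0.0076, 0, -0.011, 0, 5.24, 0], [0.0085, 0, -0.0103, 0, 5.24, 0], [0.0094, 0, -0.0095, 0, 5.24, 0], [0.0102, 0, -0.0086, 0, 5.24, 0], [0.011, 0, -0.0077, 0, 5.24, 0], [0.0117, 0, -0.0066, 0, 5.24, 0], [0, 0, 0, 0, 0, 0]]])

```text
time: 5.47
ee_pos: [0.6649, 0.1286, 0.013]
eef_rot: [-0.707, -0.0, -0.002, 0.707]
ft_force: [2.3, -1.1, 6.5]
width: 0.0634
```

Run:
```python
from h import *
st()
t=cam("top");s=cam("side")
crop(t,200,90,220,200,3.5,"t3.png");crop(s,200,100,180,160,4,"s3.png")
crop(s,275,140,60,80,7,"s4.png")
```

```text
t 5.47 p [0.6649 0.1286 0.013 ] F [ 2.3 -1.1  6.5] w 0.0634 q [ 0.03  0.65 -0.41  1.49  0.28  1.05 -0.44]
[[1.0, 0.003, 0.002], [-0.002, 0.001, 1.0], [0.003, -1.0, 0.001]]
```

View pics/t3.png

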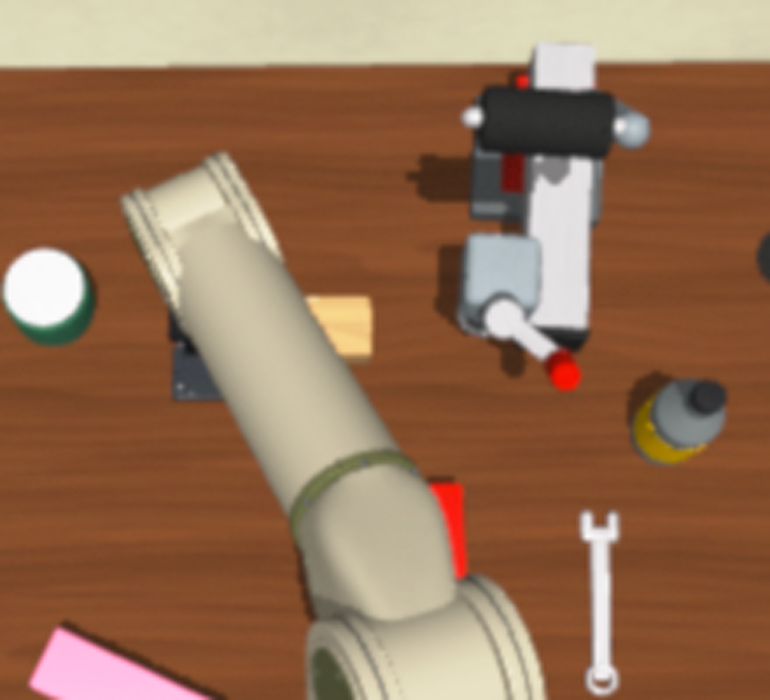

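View pics/s3.png

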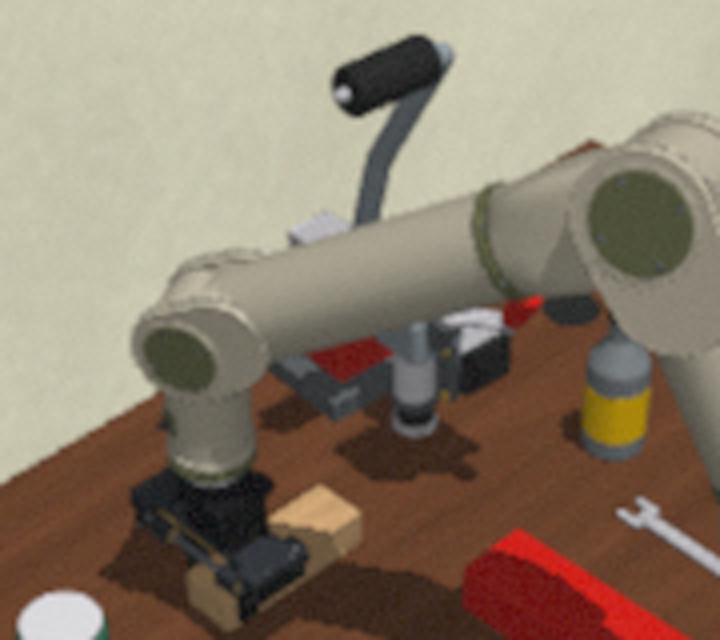

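View pics/s4.png

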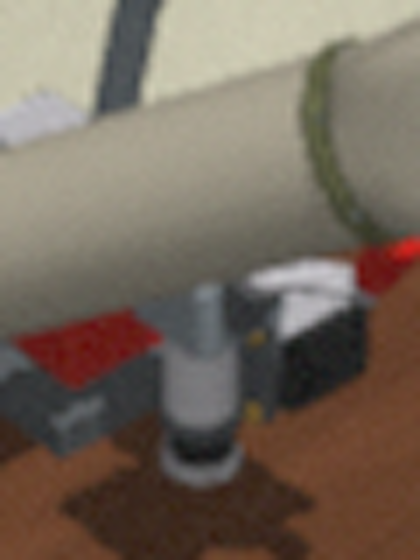

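Run:
```python
from h import *
t=cam("top");s=cam("side")
print("ring",two(t,(300,222.9),s,(321.7,160)))
print("wrist",two(t,(258,150),s,(253.7,177.5)))
print("elbow",two(t,(200+380/3.5,90+570/3.5),s,(200+640/4,100+220/4)))
# foot disc in s4: centre (201,462), axis at top of tube etc
S=lambda u,v:(275+u/7-.43,140+v/7-.43)
for z in(.07,.075,.08,.085,.09): print("footdisc",z,onz(s,*S(202,463),z))
for X in [(.661,-.149),(.665,-.145)]:
  for z in(.075,.085,.12,.19): print(X,z,((proj(s,(*X,z))-[275,140]+.43)*7).round(0))
T=lambda u,v:(200+u/3.5-.36,90+v/3.5-.36)
for z in (.251,): 
  P=[onz(t,*T(*p),z) for p in[(466,236),(540,236),(534,311),(460,303)]]; print(np.round(P,3),np.mean(P,0))
P=[onz(t,*T(*p),.045).round(4) for p in[(372,297),(371,357),(315,357),(312,297)]];print(P)
P=[onz(s,200+u/4-.375,100+v/4-.375,.045).round(4) for u,v in[(320,488),(361,524)]];print(P)
```

```text
ring (array([0.43043251, 0.00589164, 0.51503579]), np.float64(0.004086969321657233))
wrist (array([0.67084712, 0.11655184, 0.37342941]), np.float64(0.014234128750430265))
elbow (array([ 0.3279619 , -0.02464552,  0.57472428]), np.float64(0.05434126809507866))
footdisc 0.07 [ 0.67352706 -0.1527084   0.07      ]
footdisc 0.075 [ 0.66939003 -0.14859545  0.075     ]
footdisc 0.08 [ 0.66525299 -0.14448251  0.08      ]
footdisc 0.085 [ 0.66111596 -0.14036956  0.085     ]
footdisc 0.09 [ 0.65697893 -0.13625662  0.09      ]
(0.661, -0.149) 0.075 [212. 469.]
(0.661, -0.149) 0.085 [212. 457.]
(0.661, -0.149) 0.12 [212. 413.]
(0.661, -0.149) 0.19 [213. 322.]
(0.665, -0.145) 0.075 [203. 469.]
(0.665, -0.145) 0.085 [203. 457.]
(0.665, -0.145) 0.12 [203. 413.]
(0.665, -0.145) 0.19 [203. 322.]
[[ 0.695 -0.116  0.251]
 [ 0.694 -0.184  0.251]
 [ 0.622 -0.176  0.251]
 [ 0.63  -0.108  0.251]] [ 0.66050081 -0.14577856  0.251     ]
[array([ 0.6977, -0.0406,  0.045 ]), array([ 0.6321, -0.0382,  0.045 ]), array([0.6325, 0.0207, 0.045 ]), array([0.6982, 0.0231, 0.045 ])]
[array([ 0.6918, -0.0285,  0.045 ]), array([ 0.621, -0.021,  0.045])]
```

The arm clears the jack: the forearm is at z of at least 0.37, and the crank tops out near 0.31. With the side bias seen on the block removed, the top and side views agree on the leg axis to within about 3 mm, at (0.662, -0.147). The block's inner end is where it should be, so I'm sliding it in.

arm_command(targets=[[[-0.0005, 0, -0.012, 0, 0, 0], [-0.0005, 0, -0.012, 0, 0, 0], [-0.0005, 0, -0.012, 0, 0, 0], [-0.0005, 0, -0.012, 0, 0, 0], [-0.0005, 0, -0.012, 0, 0, 0], [0, 0, -0.012, 0, 0, 0], [0, 0, -0.012, 0, 0, 0], [0, 0, -0.012, 0, 0, 0]]])

```text
time: 6.33
ee_pos: [0.6603, 0.0358, 0.013]
eef_rot: [-0.706, -0.003, 0.002, 0.708]
ft_force: [-0.6, 6.1, 7.4]
width: 0.0632
```

Run:
```python
from h import *
st()
plan([.662,-.028,.013],Rz(90),6)
```

```text
t 6.33 p [0.6603 0.0358 0.013 ] F [-0.6  6.1  7.4] w 0.0632 q [ 0.17  0.62 -0.4   1.54  0.26  1.03 -0.29]
[[1.0, 0.001, -0.007], [0.007, 0.003, 1.0], [0.001, -1.0, 0.003]]
[[0.0002,-0,-0.0106,-0.03,0.07,0.01],[0.0002,-0.0001,-0.0107,-0.03,0.07,0.01],[0.0003,0,-0.0106,-0.03,0.07,0.01],[0.0002,0,-0.0106,-0.03,0.07,0.01],[0.0003,0,-0.0106,-0.03,0.07,0.01],[0.0002,-0,-0.0107,-0.03,0.07,0.01]]
```

arm_command(targets=[[[0.0002, 0, -0.0106, 0, 0, 0], [0.0002, 0, -0.0106, 0, 0, 0], [0.0002, 0, -0.0106, 0, 0, 0], [0.0002, 0, -0.0106, 0, 0, 0], [0.0002, 0, -0.0106, 0, 0, 0], [0.0002, 0, -0.0106, 0, 0, 0], [0, 0, 0, 0, 0, 0], [0, 0, 0, 0, 0, 0]]])

```text
time: 7.0
ee_pos: [0.6621, -0.0309, 0.013]
eef_rot: [0.707, 0.002, -0.001, -0.707]
ft_force: [1.2, -1.9, 8.9]
width: 0.0638
```

Run:
```python
from h import *
st(); st()
t=cam("top");s=cam("side")
crop(t,270,90,140,130,5,"t5.png")
crop(s,225,140,120,90,6,"s5.png")
st()
```

```text
t 7.0 p [ 0.6621 -0.0309  0.013 ] F [ 1.2 -1.9  8.9] w 0.0638 q [ 0.26  0.62 -0.38  1.54  0.26  1.03 -0.19]
[[1.0, 0.001, -0.005], [0.005, -0.0, 1.0], [0.001, -1.0, -0.0]]
t 7.0 p [ 0.6621 -0.0309  0.013 ] F [ 1.2 -1.9  8.9] w 0.0638 q [ 0.26  0.62 -0.38  1.54  0.26  1.03 -0.19]
[[1.0, 0.001, -0.005], [0.005, -0.0, 1.0], [0.001, -1.0, -0.0]]
t 7.1 p [ 0.6621 -0.0309  0.013 ] F [-0.1 -2.6  8.2] w 0.0636 q [ 0.26  0.62 -0.38  1.54  0.26  1.03 -0.19]
[[1.0, 0.001, -0.005], [0.005, -0.001, 1.0], [0.001, -1.0, -0.001]]
```

View pics/s5.png

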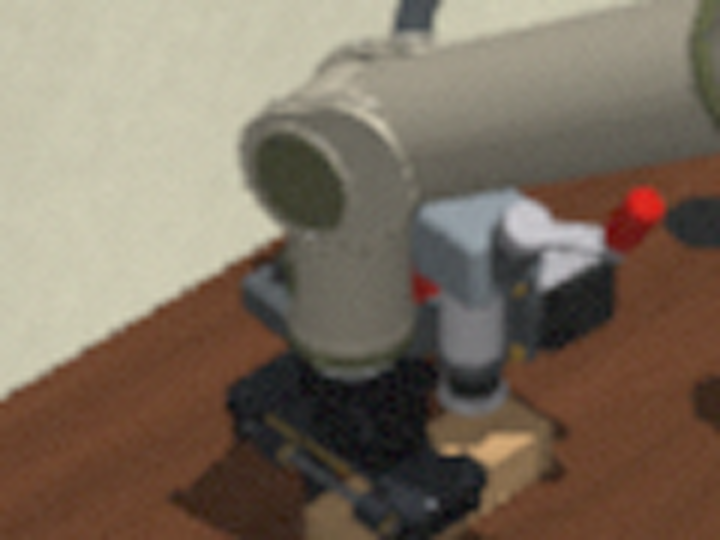

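View pics/t5.png

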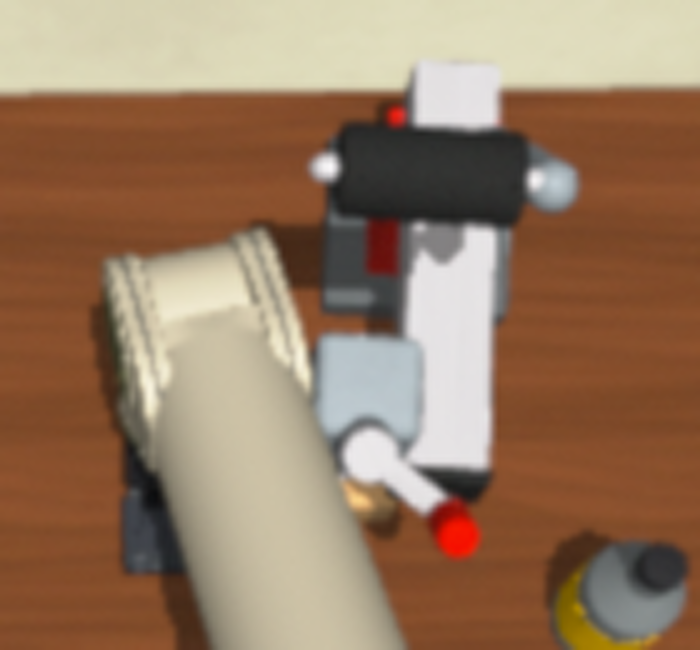

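Run:
```python
from h import *
t=cam("top");s=cam("side")
S=lambda X:((proj(s,X)-[225,140]+.42)*6).round(0)
for X in[(.630,-.198,.045),(.694,-.198,.045),(.63,-.198,0),(.662,-.148,.075),(.662,-.148,.08),(.662,-.148,.12)]: print(X,S(X))
T=lambda X:((proj(t,X)-[270,90]+.4)*5).round(0)
for X in[(.630,-.198,.045),(.694,-.198,.045),(.63,-.198,0),(.662,-.148,.251)]: print(X,T(X))
```

```text
(0.63, -0.198, 0.045) [560. 422.]
(0.694, -0.198, 0.045) [497. 382.]
(0.63, -0.198, 0) [559. 468.]
(0.662, -0.148, 0.075) [480. 402.]
(0.662, -0.148, 0.08) [480. 397.]
(0.662, -0.148, 0.12) [480. 354.]
(0.63, -0.198, 0.045) [397. 511.]
(0.694, -0.198, 0.045) [394. 428.]
(0.63, -0.198, 0) [388. 526.]
(0.662, -0.148, 0.251) [368. 386.]
```

arm_command(targets=[[[0, 0, 0, 0, 0, 0], [0, 0, 0, 0, 0, 0], [0, 0, 0, 0, 0, 0], [0, 0, 0, 0, 0, 0], [0, 0, 0, 0, 0, 0]]], hand=1)

```text
time: 7.62
ee_pos: [0.6614, -0.0301, 0.0116]
eef_rot: [-0.707, -0.001, 0.002, 0.707]
ft_force: [0.3, -0.4, -0.1]
width: 0.0848
```

arm_command(targets=[[[0, 0, 0.01, 0, 0, 0], [0, 0, 0.015, 0, 0, 0], [0, 0, 0.02, 0, 0, 0], [0, 0, 0.02, 0, 0, 0], [0, 0, 0.025, 0, 0, 0], [0, -0.01, 0.025, 0, 0, 0], [0, -0.02, 0.01, 0, 0, 0]]])

```text
time: 8.2
ee_pos: [0.6585, 0.1015, 0.0399]
eef_rot: [-0.706, -0.002, 0.005, 0.708]
ft_force: [-0.3, 0.4, 0.3]
width: 0.0874
```

```bash
cat >> h.py <<'E'
psi=np.radians(-4.2)
A=np.array([-.5*np.cos(psi),-.5*np.sin(psi),np.sqrt(.75)])
E2=np.array([-np.sin(psi),np.cos(psi),0]); E1=np.cross(E2,A)
Rk=np.stack([E2,-A,np.cross(E2,-A)],1)
E
python3 - <<'E'
from h import *
st(); print(E1,Rk)
p0,R0=readout.read_state()["ee_pos"],None
P,R=plan([.49,.06,.33],Rk,14)
P,R=plan([.526,-.192,.337],Rk,10,P,R)
E
```

```text
t 8.2 p [0.6585 0.1015 0.0399] F [-0.3  0.4  0.3] w 0.0874 q [ 0.08  0.61 -0.42  1.5   0.26  1.09 -0.38]
[[1.0, -0.005, -0.01], [0.01, 0.003, 1.0], [-0.005, -1.0, 0.003]]
[ 0.86369967 -0.06342614  0.5       ] [[ 0.0732382   0.49865724 -0.86369967]
 [ 0.99731448 -0.0366191   0.06342614]
 [ 0.         -0.8660254  -0.5       ]]
[[-0.0122,-0.0207,-0.0028,-1.75,-5.94,-1.6],[-0.0118,-0.0209,-0.0022,-1.75,-5.94,-1.6],[-0.0114,-0.0212,-0.0016,-1.75,-5.94,-1.6],[-0.011,-0.0215,-0.0011,-1.75,-5.94,-1.6],[-0.0105,-0.0217,-0.0007,-1.75,-5.94,-1.6],[-0.0099,-0.022,-0.0002,-1.75,-5.94,-1.6],[-0.0094,-0.0223,0,-1.75,-5.94,-1.6],[-0.0086,-0.0225,0.0003,-1.75,-5.94,-1.6],[-0.008,-0.0228,0.0005,-1.75,-5.94,-1.6],[-0.0073,-0.023,0.0005,-1.75,-5.94,-1.6],[-0.0066,-0.0233,0.0006,-1.75,-5.94,-1.6],[-0.0059,-0.0234,0.0005,-1.75,-5.94,-1.6],[-0.0052,-0.0236,0.0004,-1.75,-5.94,-1.6],[-0.0044,-0.0237,0.0001,-1.75,-5.94,-1.6]]
[[-0.0249,0.0021,-0.005,-0,0,0],[-0.0249,0.0021,-0.0051,-0,0,0],[-0.0248,0.0021,-0.005,-0,0,0],[-0.0249,0.0021,-0.0051,-0,0,0],[-0.0249,0.0021,-0.005,-0,0,0],[-0.0249,0.0021,-0.0051,-0,0,0],[-0.0248,0.0021,-0.005,-0,0,0],[-0.0249,0.0021,-0.005,-0,0,0],[-0.0249,0.0021,-0.0051,-0,0,0],[-0.0249,0.0021,-0.005,-0,0,0]]
```

arm_command(targets=[[[-0.012, -0.021, -0.003, -1.75, -5.94, -1.6], [-0.012, -0.021, -0.002, -1.75, -5.94, -1.6], [-0.0115, -0.021, -0.0015, -1.75, -5.94, -1.6], [-0.011, -0.0215, -0.001, -1.75, -5.94, -1.6], [-0.0105, -0.0215, -0.0005, -1.75, -5.94, -1.6], [-0.01, -0.022, 0, -1.75, -5.94, -1.6], [-0.0095, -0.022, 0, -1.75, -5.94, -1.6], [-0.0085, -0.0225, 0, -1.75, -5.94, -1.6], [-0.008, -0.023, 0, -1.75, -5.94, -1.6], [-0.007, -0.023, 0, -1.75, -5.94, -1.6], [-0.0065, -0.023, 0, -1.75, -5.94, -1.6], [-0.006, -0.0235, 0, -1.75, -5.94, -1.6]]])

```text
time: 9.2
ee_pos: [0.5162, 0.0619, 0.2915]
eef_rot: [0.672, 0.522, -0.3, -0.431]
ft_force: [0.7, -0.1, 0.1]
width: 0.0868
```

Run:
```python
from h import *
st()
t=cam("top");s=cam("side")
crop(t,310,140,80,80,8,"t6.png"); crop(s,270,150,90,70,8,"s6.png")
cv2.imwrite("pics/s6full.png",s["pixels"])
```

```text
t 9.2 p [0.5162 0.0619 0.2915] F [ 0.7 -0.1  0.1] w 0.0868 q [ 0.24 -0.25 -0.5   1.98  0.1   0.97  0.96]
[[0.276, 0.442, -0.853], [0.96, -0.084, 0.267], [0.047, -0.893, -0.448]]
```

View pics/t6.png

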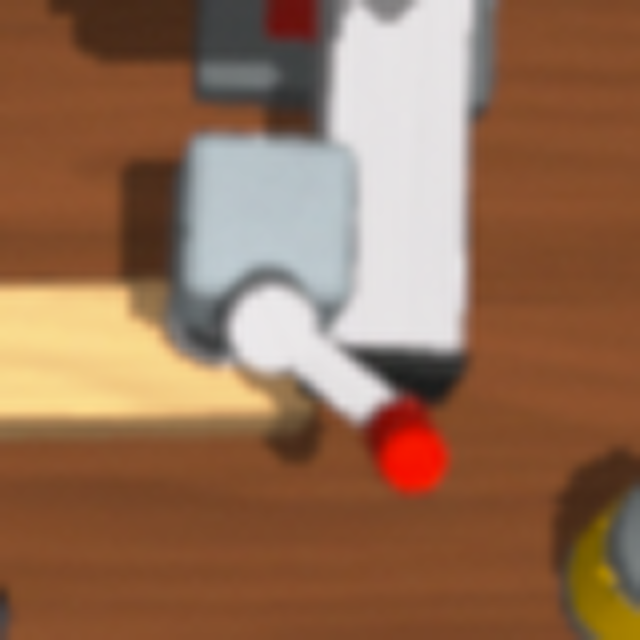

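View pics/s6.png

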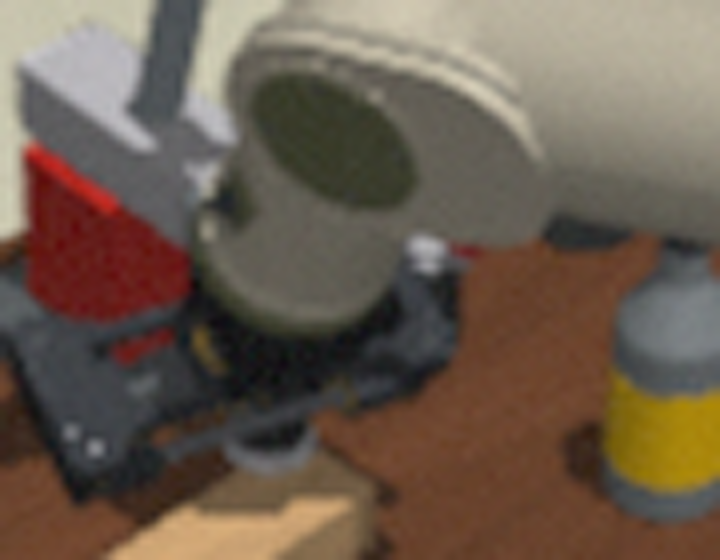

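View pics/s6full.png

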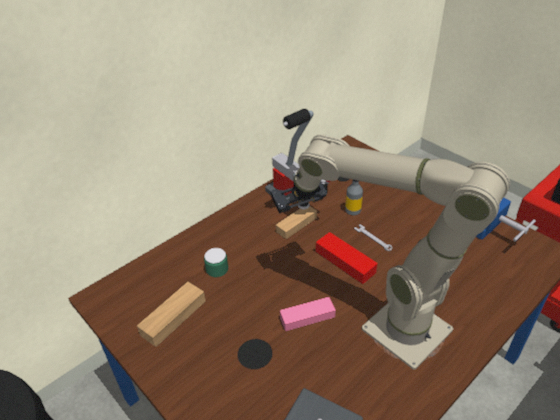

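Run:
```python
from h import *
t=cam("top");s=cam("side")
T=lambda u,v:(310+u/8-.44,140+v/8-.44)
for u,v in[(60,283),(60,420)]: print("blk",onz(t,*T(u,v),.045).round(4))
print("gear",[onz(t,*T(u,v),.251).round(3) for u,v in[(188,138),(354,138)]])
tip,e=two(t,T(413,458),s,(250+411/5-.4,100+371/5-.4)); print("tip",tip,e,"grip",tip-.023*A)
hub,e=two(t,T(272,327),s,(250+312/5-.4,100+385/5-.4)); print("hubcap",hub,e)
d=tip-hub; print("along",d@A,"e1",d@E1,"e2",d@E2,np.hypot(d@E1,d@E2))
g=tip-.023*A
P,R=plan(g+.07*A-.019*A,Rk,12)
print(P)
```

```text
blk [ 0.6957 -0.0819  0.045 ]
blk [ 0.6302 -0.0802  0.045 ]
gear [array([ 0.696, -0.116,  0.251]), array([ 0.695, -0.184,  0.251])]
tip [ 0.55483685 -0.19455844  0.28319573] 0.0021208026127944378 grip [ 0.56630597 -0.19540068  0.26327715]
hubcap [ 0.61389411 -0.14433881  0.26424423] 0.0037901410870240754
along 0.04402281636512549 e1 -0.038346743298258865 e2 -0.05441001335122358 0.06656517313477739
[[-0.0197,0.0015,-0.0081,-0.26,-1.01,-0.28],[-0.0198,0.0014,-0.0078,-0.26,-1.01,-0.28],[-0.02,0.0013,-0.0075,-0.26,-1.01,-0.28],[-0.0201,0.0013,-0.007,-0.26,-1.01,-0.28],[-0.0203,0.0012,-0.0067,-0.26,-1.01,-0.28],[-0.0203,0.0012,-0.0064,-0.26,-1.01,-0.28],[-0.0205,0.001,-0.006,-0.26,-1.01,-0.28],[-0.0206,0.001,-0.0056,-0.26,-1.01,-0.28],[-0.0207,0.001,-0.0052,-0.26,-1.01,-0.28],[-0.0207,0.0008,-0.0049,-0.26,-1.01,-0.28],[-0.0209,0.0008,-0.0045,-0.26,-1.01,-0.28],[-0.0209,0.0007,-0.0041,-0.26,-1.01,-0.28]]
[ 0.54087897 -0.19348928  0.30739   ]
```

arm_command(targets=[[[-0.0197, 0.0015, -0.008, -0.26, -1.01, -0.28], [-0.0198, 0.0014, -0.0078, -0.26, -1.01, -0.28], [-0.02, 0.0013, -0.0075, -0.26, -1.01, -0.28], [-0.02, 0.0013, -0.007, -0.26, -1.01, -0.28], [-0.0203, 0.0012, -0.0067, -0.26, -1.01, -0.28], [-0.0203, 0.0012, -0.0064, -0.26, -1.01, -0.28], [-0.0205, 0.001, -0.006, -0.26, -1.01, -0.28], [-0.0206, 0.001, -0.0056, -0.26, -1.01, -0.28], [-0.0207, 0.001, -0.0052, -0.26, -1.01, -0.28], [-0.0207, 0.0008, -0.0049, -0.26, -1.01, -0.28], [-0.0209, 0.0008, -0.0045, -0.26, -1.01, -0.28], [-0.0209, 0.0007, -0.0041, -0.26, -1.01, -0.28]]])

```text
time: 10.4
ee_pos: [0.5417, -0.1946, 0.3048]
eef_rot: [0.633, 0.589, -0.342, -0.368]
ft_force: [-0.0, 0.5, -0.8]
width: 0.0873
```

Run:
```python
from h import *
st()
c=cam("wrist"); cv2.imwrite("pics/w7.png",c["pixels"])
for X in [(.5548,-.1946,.2832),(.5663,-.1954,.2633),(.6139,-.1443,.2642)]: print(proj(c,X).round(0))
```

```text
t 10.4 p [ 0.5417 -0.1946  0.3048] F [-0.   0.5 -0.8] w 0.0873 q [ 0.31 -0.17  0.04  1.92 -0.16  0.89  1.91]
[[0.073, 0.494, -0.866], [0.997, -0.036, 0.064], [0.0, -0.869, -0.496]]
[280. 240.]
[280. 229.]
[348. 267.]
```

View pics/w7.png

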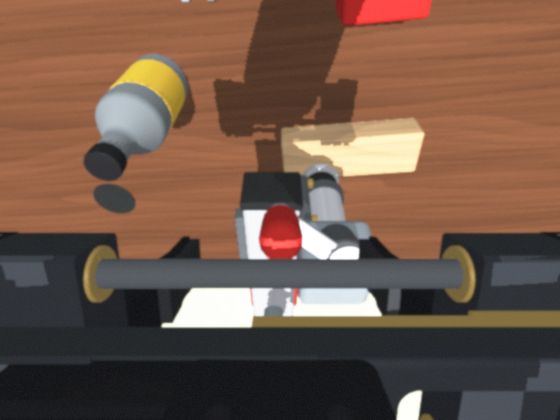

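Seen from the wrist, the knob tip is at (281,238) against a predicted (280,240), centred between the fingers. I'm narrowing the jaws, going 64 mm down along the crank axis, and gripping.

arm_command(targets=[[[0, 0, 0, 0, 0, 0], [0, 0, 0, 0, 0, 0], [0, 0.01, 0, 0, 0, 0], [0, 0.01, 0, 0, 0, 0], [0, 0.01, 0, 0, 0, 0], [0, 0.01, 0, 0, 0, 0], [0, 0.01, 0, 0, 0, 0], [0, 0.007, 0, 0, 0, 0], [0, 0.007, 0, 0, 0, 0]]], hand=0.65)

```text
time: 11.2
ee_pos: [0.5734, -0.1969, 0.2503]
eef_rot: [0.634, 0.589, -0.341, -0.367]
ft_force: [-0.0, 0.1, -1.1]
width: 0.0568
```

Run:
```python
from h import *
s=st(); g=np.array((.5663,-.1954,.2633)); print(Rk.T@(g-.019*A-s["ee_pos"]))
c=cam("wrist"); cv2.imwrite("pics/w8.png",c["pixels"])
```

```text
t 11.2 p [ 0.5734 -0.1969  0.2503] F [-0.   0.1 -1.1] w 0.0568 q [ 0.3  -0.07  0.03  1.95 -0.18  0.76  1.92]
[[0.073, 0.497, -0.865], [0.997, -0.037, 0.063], [-0.001, -0.867, -0.498]]
[ 0.00092755  0.00417831 -0.00025758]
```

View pics/w8.png

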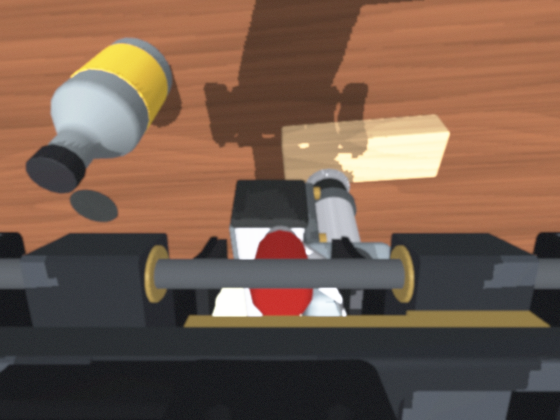

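arm_command(targets=[[[0, 0, 0, 0, 0, 0], [0, 0, 0, 0, 0, 0], [0, 0, 0, 0, 0, 0], [0, 0, 0, 0, 0, 0], [0, 0, 0, 0, 0, 0], [0, 0, 0, 0, 0, 0]]], hand=0, grip_force=40)

```text
time: 11.75
ee_pos: [0.5732, -0.1962, 0.2519]
eef_rot: [0.634, 0.59, -0.341, -0.366]
ft_force: [-4.2, 2.4, 2.5]
width: 0.027
```

Run:
```python
from h import *
s=st(); hubcap=np.array([.6139,-.1443,.2642]); d=s["ee_pos"]-hubcap
print(d@A,d@E1,d@E2, np.hypot(d@E1,d@E2),np.degrees(np.arctan2(d@E2,d@E1)))
```

```text
t 11.75 p [ 0.5732 -0.1962  0.2519] F [-4.2  2.4  2.5] w 0.027 q [ 0.3  -0.07  0.03  1.95 -0.18  0.76  1.92]
[[0.072, 0.498, -0.864], [0.997, -0.036, 0.063], [-0.0, -0.867, -0.499]]
0.007739016208347851 -0.03796275352645635 -0.05469808532199173 0.06658116245006812 -124.76226152783538
```

```bash
cat >> h.py <<'E'
def arc(th0,step,n,rad=.065):
    th=np.radians(th0-step*np.arange(n+1)); e1=rad*np.cos(th);e2=rad*np.sin(th)
    print("["+",".join(f"[{a:.4f},0,{b:.4f},0,0,0]" for a,b in zip(np.diff(e2),-np.diff(e1)))+"] end",th0-step*n)
HUB=np.array([.6139,-.1443,.2642])
def ang(rep=True):
    s=readout.read_state(); d=s["ee_pos"]-HUB; F=s["ft_force"]; th=np.arctan2(d@E2,d@E1)
    rh=E1*np.cos(th)+E2*np.sin(th); tc=E1*np.sin(th)-E2*np.cos(th)
    print("t",round(s["time"],2),"ax",(d@A).round(4),"r",np.hypot(d@E1,d@E2).round(4),"th",np.degrees(th).round(1),"F ax %.1f rad %.1f tan(cw) %.1f"%(F@A,F@rh,F@tc),"w",s["width"].round(4),"q",s["joint_positions"].round(2),"e12",(d@E1).round(4),(d@E2).round(4))
    return np.degrees(th)
E
python3 - <<'E'
from h import *
ang();arc(-124.8,7.5,12)
E
```

```text
Traceback (most recent call last):
  File "h.py", line 51, in ang
    print("t",round(s["time"],2),"ax",(d@A).round(4),"r",np.hypot(d@E1,d@E2).round(4),"th",np.degrees(th).round(1),"F ax %.1f rad %.1f tan(cw) %.1f"%(F@A,F@rh,F@tc),"w",s["width"].round(4),"q",s["joint_positions"].round(2),"e12",(d@E1).round(4),(d@E2).round(4))
                                                                                                                                                                         ^^^^^^^^^^^^^^^^
AttributeError: 'float' object has no attribute 'round'
```

```bash
sed -i 's/s\["width"\].round(4)/round(s["width"],4)/' h.py
python3 - <<'E'
from h import *
ang();arc(-124.8,7.5,12)
E
```

```text
t 11.75 ax 0.0077 r 0.0666 th -124.8 F ax 4.3 rad -0.2 tan(cw) 3.3 w 0.027 q [ 0.3  -0.07  0.03  1.95 -0.18  0.76  1.92] e12 -0.038 -0.0547
[[0.0053,0,0.0066,0,0,0],[0.0061,0,0.0059,0,0,0],[0.0068,0,0.0051,0,0,0],[0.0074,0,0.0041,0,0,0],[0.0079,0,0.0031,0,0,0],[0.0083,0,0.0020,0,0,0],[0.0084,0,0.0010,0,0,0],[0.0085,0,-0.0002,0,0,0],[0.0084,0,-0.0013,0,0,0],[0.0082,0,-0.0024,0,0,0],[0.0078,0,-0.0034,0,0,0],[0.0073,0,-0.0044,0,0,0]] end -214.8
```

arm_command(targets=[[[0.0053, 0, 0.0066, 0, 0, 0], [0.0061, 0, 0.0059, 0, 0, 0], [0.0068, 0, 0.0051, 0, 0, 0], [0.0074, 0, 0.0041, 0, 0, 0], [0.0079, 0, 0.0031, 0, 0, 0], [0.0083, 0, 0.002, 0, 0, 0]]])

```text
time: 12.25
ee_pos: [0.5532, -0.1547, 0.2387]
eef_rot: [0.636, 0.589, -0.34, -0.366]
ft_force: [6.3, -6.2, -1.1]
width: 0.0269
```

Run:
```python
from h import *
ang()
```

```text
t 12.25 ax 0.0078 r 0.0661 th -167.1 F ax -4.3 rad -3.9 tan(cw) -6.7 w 0.0269 q [ 0.27 -0.14 -0.03  2.04 -0.13  0.73  1.82] e12 -0.0645 -0.0148
```

The knob follows: tangential drag is about 7 N, as it should be, and radial force is small.

Run:
```python
from h import *
arc(-169.8,10,12);arc(-289.8,10,12);arc(-49.8,10,12)
```

```text
[[0.0113,0,0.0010,0,0,0],[0.0113,0,-0.0009,0,0,0],[0.0110,0,-0.0029,0,0,0],[0.0103,0,-0.0048,0,0,0],[0.0093,0,-0.0065,0,0,0],[0.0080,0,-0.0080,0,0,0],[0.0065,0,-0.0093,0,0,0],[0.0048,0,-0.0103,0,0,0],[0.0030,0,-0.0109,0,0,0],[0.0010,0,-0.0113,0,0,0],[-0.0009,0,-0.0113,0,0,0],[-0.0029,0,-0.0110,0,0,0]] end -289.8
[[-0.0048,0,-0.0103,0,0,0],[-0.0065,0,-0.0093,0,0,0],[-0.0080,0,-0.0080,0,0,0],[-0.0093,0,-0.0065,0,0,0],[-0.0103,0,-0.0048,0,0,0],[-0.0109,0,-0.0030,0,0,0],[-0.0113,0,-0.0010,0,0,0],[-0.0113,0,0.0009,0,0,0],[-0.0110,0,0.0029,0,0,0],[-0.0103,0,0.0048,0,0,0],[-0.0093,0,0.0065,0,0,0],[-0.0080,0,0.0080,0,0,0]] end -409.8
[[-0.0065,0,0.0093,0,0,0],[-0.0048,0,0.0103,0,0,0],[-0.0030,0,0.0109,0,0,0],[-0.0010,0,0.0113,0,0,0],[0.0009,0,0.0113,0,0,0],[0.0029,0,0.0110,0,0,0],[0.0048,0,0.0103,0,0,0],[0.0065,0,0.0093,0,0,0],[0.0080,0,0.0080,0,0,0],[0.0093,0,0.0065,0,0,0],[0.0103,0,0.0048,0,0,0],[0.0109,0,0.0030,0,0,0]] end -169.8
```

arm_command(targets=[[[0.0113, 0, 0.001, 0, 0, 0], [0.0113, 0, -0.0009, 0, 0, 0], [0.011, 0, -0.0029, 0, 0, 0], [0.0103, 0, -0.0048, 0, 0, 0], [0.0093, 0, -0.0065, 0, 0, 0], [0.008, 0, -0.008, 0, 0, 0]]])

```text
time: 12.75
ee_pos: [0.5751, -0.0945, 0.2484]
eef_rot: [0.634, 0.588, -0.342, -0.367]
ft_force: [-9.5, -3.0, 5.1]
width: 0.027
```

Run:
```python
from h import *
ang()
```

```text
t 12.75 ax 0.0075 r 0.0646 th 133.6 F ax 9.0 rad 1.1 tan(cw) -6.5 w 0.027 q [ 0.23 -0.13 -0.14  2.01 -0.04  0.74  1.61] e12 -0.0445 0.0468
```

arm_command(targets=[[[0.0065, 0, -0.0093, 0, 0, 0], [0.0048, 0, -0.0103, 0, 0, 0], [0.003, 0, -0.0109, 0, 0, 0], [0.001, 0, -0.0113, 0, 0, 0], [-0.0009, 0, -0.0113, 0, 0, 0], [-0.0029, 0, -0.011, 0, 0, 0]]])

```text
time: 13.25
ee_pos: [0.6322, -0.0853, 0.2808]
eef_rot: [0.633, 0.589, -0.342, -0.367]
ft_force: [-10.4, 2.4, 4.7]
width: 0.0272
```

Run:
```python
from h import *
ang()
```

```text
t 13.25 ax 0.0074 r 0.0635 th 71.3 F ax 9.4 rad -0.6 tan(cw) -7.0 w 0.0272 q [ 0.22 -0.02 -0.16  1.84  0.    0.8   1.56] e12 0.0204 0.0602
```

arm_command(targets=[[[-0.0048, 0, -0.0103, 0, 0, 0], [-0.0065, 0, -0.0093, 0, 0, 0], [-0.008, 0, -0.008, 0, 0, 0], [-0.0093, 0, -0.0065, 0, 0, 0], [-0.0103, 0, -0.0048, 0, 0, 0], [-0.0109, 0, -0.003, 0, 0, 0]]])

```text
time: 13.75
ee_pos: [0.6654, -0.1371, 0.3023]
eef_rot: [0.633, 0.59, -0.341, -0.367]
ft_force: [-8.0, 6.7, 4.3]
width: 0.0273
```

Run:
```python
from h import *
ang()
```

```text
t 13.75 ax 0.0076 r 0.0641 th 9.8 F ax 7.9 rad -4.1 tan(cw) -6.9 w 0.0273 q [ 0.26  0.06 -0.11  1.71 -0.05  0.85  1.68] e12 0.0631 0.011
```

arm_command(targets=[[[-0.0113, 0, -0.001, 0, 0, 0], [-0.0113, 0, 0.0009, 0, 0, 0], [-0.011, 0, 0.0029, 0, 0, 0], [-0.0103, 0, 0.0048, 0, 0, 0], [-0.0093, 0, 0.0065, 0, 0, 0], [-0.008, 0, 0.008, 0, 0, 0]]])

```text
time: 14.25
ee_pos: [0.6425, -0.197, 0.2919]
eef_rot: [0.634, 0.59, -0.341, -0.366]
ft_force: [0.3, 6.4, 1.7]
width: 0.0268
```

Run:
```python
from h import *
ang()
s=cam("side");crop(s,225,100,140,110,5,"s9.png")
```

```text
t 14.25 ax 0.0078 r 0.0656 th -50.4 F ax 1.6 rad -4.5 tan(cw) -4.7 w 0.0268 q [ 0.34  0.05 -0.06  1.74 -0.14  0.84  1.85] e12 0.0418 -0.0505
```

View pics/s9.png

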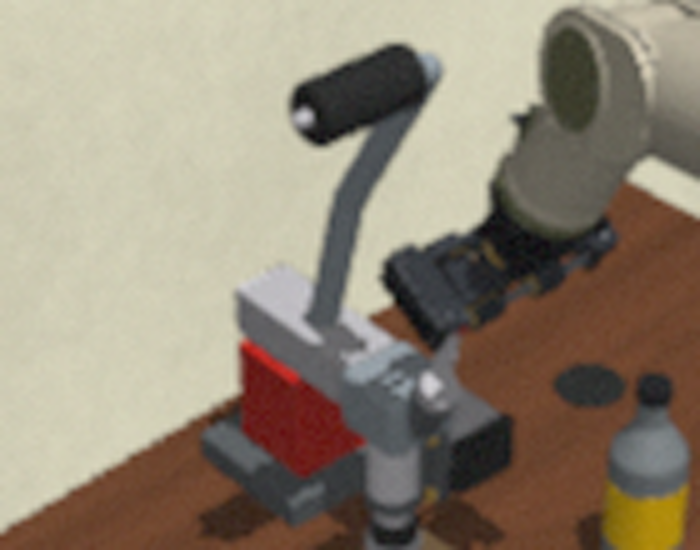

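arm_command(targets=[[[-0.0065, 0, 0.0093, 0, 0, 0], [-0.0048, 0, 0.0103, 0, 0, 0], [-0.003, 0, 0.0109, 0, 0, 0], [-0.001, 0, 0.0113, 0, 0, 0], [0.0009, 0, 0.0113, 0, 0, 0], [0.0029, 0, 0.011, 0, 0, 0], [0.0048, 0, 0.0103, 0, 0, 0], [0.0065, 0, 0.0093, 0, 0, 0], [0.008, 0, 0.008, 0, 0, 0], [0.0093, 0, 0.0065, 0, 0, 0], [0.0103, 0, 0.0048, 0, 0, 0], [0.0109, 0, 0.003, 0, 0, 0]]])

```text
time: 15.3
ee_pos: [0.5532, -0.1545, 0.2387]
eef_rot: [0.636, 0.589, -0.34, -0.366]
ft_force: [8.5, -5.0, -1.8]
width: 0.027
```

Run:
```python
from h import *
ang()
s=cam("side");crop(s,265,160,80,60,8,"s10.png")
arc(-169.8,6,12); arc(-241.8,6,12)
```

```text
t 15.3 ax 0.0078 r 0.0662 th -167.2 F ax -6.0 rad -5.7 tan(cw) -5.7 w 0.027 q [ 0.35 -0.14 -0.1   2.04 -0.15  0.73  1.83] e12 -0.0645 -0.0147
[[0.0068,0,0.0009,0,0,0],[0.0068,0,0.0001,0,0,0],[0.0068,0,-0.0006,0,0,0],[0.0067,0,-0.0013,0,0,0],[0.0065,0,-0.0020,0,0,0],[0.0063,0,-0.0026,0,0,0],[0.0060,0,-0.0033,0,0,0],[0.0056,0,-0.0039,0,0,0],[0.0052,0,-0.0044,0,0,0],[0.0047,0,-0.0050,0,0,0],[0.0041,0,-0.0054,0,0,0],[0.0035,0,-0.0058,0,0,0]] end -241.8
[[0.0029,0,-0.0062,0,0,0],[0.0022,0,-0.0064,0,0,0],[0.0016,0,-0.0066,0,0,0],[0.0009,0,-0.0068,0,0,0],[0.0001,0,-0.0068,0,0,0],[-0.0006,0,-0.0068,0,0,0],[-0.0013,0,-0.0067,0,0,0],[-0.0020,0,-0.0065,0,0,0],[-0.0026,0,-0.0063,0,0,0],[-0.0033,0,-0.0060,0,0,0],[-0.0039,0,-0.0056,0,0,0],[-0.0044,0,-0.0052,0,0,0]] end -313.8
```

View pics/s10.png

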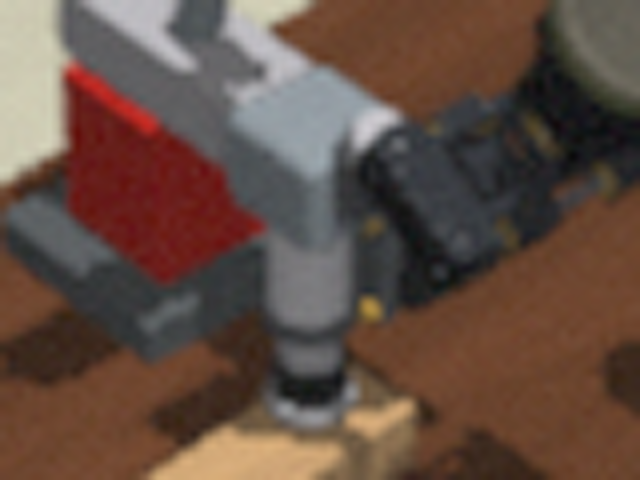

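Run:
```python
from h import *
s=cam("side")
for z in(.045,.055,.065,.075): print(z,((proj(s,(.662,-.147,z))-[265,160]+.44)*8).round(0), "bias-corr", ((proj(s,(.662,-.147,z))-[265,160]+.44)*8+[-9,10]).round(0))
```

```text
0.045 [318. 419.] bias-corr [309. 429.]
0.055 [318. 405.] bias-corr [309. 415.]
0.065 [319. 391.] bias-corr [310. 401.]
0.075 [319. 377.] bias-corr [310. 387.]
```

The foot underside is about 15 to 20 mm above the block, roughly 0.7 to 1 turn before touch. I'll continue in 60° steps and average the tangential force after each one.

```bash
cat >> h.py <<'E'
def feel(n=6):
    L=[]
    for i in range(n):
        s=readout.read_state(); d=s["ee_pos"]-HUB; th=np.arctan2(d@E2,d@E1)
        tc=E1*np.sin(th)-E2*np.cos(th); rh=E1*np.cos(th)+E2*np.sin(th)
        F=s["ft_force"]; L.append([F@tc,F@rh,F@A,np.degrees(th)]); c=vision.camera("side" if i else "wrist")
        if i==0: w=c
    print("t",round(s["time"],2),"tan,rad,ax,th",np.mean(L,0).round(2),"sd",np.std(L,0).round(1)[:1],"w",round(s["width"],4)); return w
E
python3 - <<'E'
from h import *
feel()
E
```

```text
t 15.65 tan,rad,ax,th [   6.25   -1.61    3.79 -169.11] sd [1.] w 0.0273
```

arm_command(targets=[[[0.0113, 0, 0.001, 0, 0, 0], [0.0113, 0, -0.0009, 0, 0, 0], [0.011, 0, -0.0029, 0, 0, 0], [0.0103, 0, -0.0048, 0, 0, 0], [0.0093, 0, -0.0065, 0, 0, 0], [0.008, 0, -0.008, 0, 0, 0]]])

```text
time: 16.2
ee_pos: [0.5749, -0.0948, 0.2482]
eef_rot: [0.634, 0.588, -0.342, -0.368]
ft_force: [-14.0, -0.5, 7.1]
width: 0.0268
```

Run:
```python
from h import *
feel()
```

```text
t 16.45 tan,rad,ax,th [-1.3000e-01  4.2600e+00  6.0000e+00  1.3196e+02] sd [3.7] w 0.0269
```

arm_command(targets=[[[0.0065, 0, -0.0093, 0, 0, 0], [0.0048, 0, -0.0103, 0, 0, 0], [0.003, 0, -0.0109, 0, 0, 0], [0.001, 0, -0.0113, 0, 0, 0], [-0.0009, 0, -0.0113, 0, 0, 0], [-0.0029, 0, -0.011, 0, 0, 0]]])

```text
time: 17.0
ee_pos: [0.6325, -0.0855, 0.281]
eef_rot: [0.633, 0.589, -0.342, -0.367]
ft_force: [-10.1, 4.0, 6.2]
width: 0.0269
```

Run:
```python
from h import *
feel()
```

```text
t 17.25 tan,rad,ax,th [ 1.65  4.13  2.14 69.35] sd [4.5] w 0.0271
```

arm_command(targets=[[[-0.0048, 0, -0.0103, 0, 0, 0], [-0.0065, 0, -0.0093, 0, 0, 0], [-0.008, 0, -0.008, 0, 0, 0]]])

```text
time: 17.55
ee_pos: [0.6549, -0.106, 0.2949]
eef_rot: [0.633, 0.59, -0.342, -0.367]
ft_force: [-7.7, 5.9, 5.1]
width: 0.0273
```

Run:
```python
from h import *
ang()
```

```text
t 17.55 ax 0.0075 r 0.0635 th 40.4 F ax 8.5 rad 0.1 tan(cw) -6.9 w 0.0273 q [ 0.31  0.03 -0.22  1.76 -0.01  0.83  1.6 ] e12 0.0484 0.0412
```

arm_command(targets=[[[-0.0093, 0, -0.0065, 0, 0, 0], [-0.0103, 0, -0.0048, 0, 0, 0], [-0.0109, 0, -0.003, 0, 0, 0]]])

```text
time: 17.8
ee_pos: [0.6654, -0.1376, 0.3023]
eef_rot: [0.633, 0.59, -0.341, -0.367]
ft_force: [-4.8, 6.1, 5.7]
width: 0.0275
```

Run:
```python
from h import *
ang()
```

```text
t 17.8 ax 0.0076 r 0.064 th 9.4 F ax 7.5 rad -0.7 tan(cw) -5.9 w 0.0275 q [ 0.34  0.06 -0.19  1.71 -0.04  0.85  1.67] e12 0.0632 0.0104
```

arm_command(targets=[[[-0.0113, 0, -0.001, 0, 0, 0], [-0.0113, 0, 0.0009, 0, 0, 0], [-0.011, 0, 0.0029, 0, 0, 0]]])

```text
time: 18.05
ee_pos: [0.6607, -0.1709, 0.3011]
eef_rot: [0.633, 0.59, -0.341, -0.366]
ft_force: [-4.7, 9.1, 5.7]
width: 0.0275
```

Run:
```python
from h import *
ang()
```

```text
t 18.05 ax 0.0076 r 0.0648 th -20.9 F ax 7.6 rad -4.8 tan(cw) -7.6 w 0.0275 q [ 0.38  0.07 -0.16  1.7  -0.08  0.85  1.76] e12 0.0605 -0.0231
```

arm_command(targets=[[[-0.0103, 0, 0.0048, 0, 0, 0], [-0.0093, 0, 0.0065, 0, 0, 0], [-0.008, 0, 0.008, 0, 0, 0]]])

```text
time: 18.3
ee_pos: [0.6423, -0.1972, 0.2917]
eef_rot: [0.634, 0.59, -0.341, -0.366]
ft_force: [0.9, 8.6, 4.7]
width: 0.0267
```

Run:
```python
from h import *
ang()
s=cam("side");crop(s,265,160,80,60,8,"s11.png")
```

```text
t 18.3 ax 0.0077 r 0.0656 th -50.6 F ax 3.9 rad -5.0 tan(cw) -7.5 w 0.0267 q [ 0.42  0.06 -0.14  1.74 -0.13  0.84  1.85] e12 0.0416 -0.0507
```

View pics/s11.png

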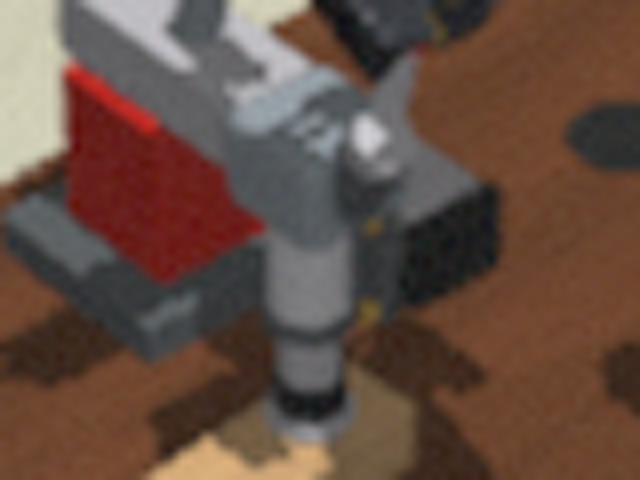

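Run:
```python
from h import *
arc(-49.8,10,12)
```

```text
[[-0.0065,0,0.0093,0,0,0],[-0.0048,0,0.0103,0,0,0],[-0.0030,0,0.0109,0,0,0],[-0.0010,0,0.0113,0,0,0],[0.0009,0,0.0113,0,0,0],[0.0029,0,0.0110,0,0,0],[0.0048,0,0.0103,0,0,0],[0.0065,0,0.0093,0,0,0],[0.0080,0,0.0080,0,0,0],[0.0093,0,0.0065,0,0,0],[0.0103,0,0.0048,0,0,0],[0.0109,0,0.0030,0,0,0]] end -169.8
```

arm_command(targets=[[[-0.0065, 0, 0.0093, 0, 0, 0], [-0.0048, 0, 0.0103, 0, 0, 0], [-0.003, 0, 0.0109, 0, 0, 0]]])

```text
time: 18.6
ee_pos: [0.6153, -0.2098, 0.2768]
eef_rot: [0.634, 0.59, -0.34, -0.365]
ft_force: [6.5, 7.1, 2.9]
width: 0.0273
```

Run:
```python
from h import *
ang()
```

```text
t 18.6 ax 0.0078 r 0.0663 th -79.8 F ax -0.5 rad -6.2 tan(cw) -7.8 w 0.0273 q [ 0.45  0.02 -0.13  1.81 -0.17  0.81  1.91] e12 0.0117 -0.0652
```

arm_command(targets=[[[-0.001, 0, 0.0113, 0, 0, 0], [0.0009, 0, 0.0113, 0, 0, 0], [0.0029, 0, 0.011, 0, 0, 0]]])

```text
time: 18.85
ee_pos: [0.5868, -0.2056, 0.2603]
eef_rot: [0.635, 0.59, -0.34, -0.365]
ft_force: [13.2, 3.3, 2.1]
width: 0.0274
```

Run:
```python
from h import *
ang()
s=cam("side");crop(s,285,190,40,40,16,"s12.png")
```

```text
t 18.85 ax 0.0079 r 0.0667 th -108.8 F ax -4.7 rad -8.0 tan(cw) -10.2 w 0.0274 q [ 0.46 -0.03 -0.12  1.9  -0.2   0.77  1.94] e12 -0.0215 -0.0631
```

View pics/s12.png

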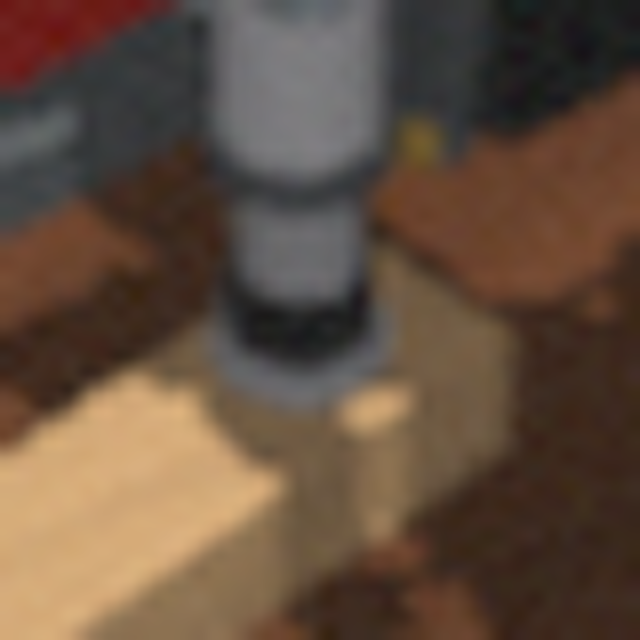

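```bash
cat >> h.py <<'E'
def prof(im,k,u0,v0):
    g=cv2.cvtColor(im,cv2.COLOR_BGR2GRAY).astype(float)
    uc=[302.5,305.0]; cols=slice(int((uc[0]-u0)*k),int((uc[1]-u0)*k))
    p=g[:,cols].mean(1); v=np.arange(len(p))/k+v0-.5+.5/k
    vv=np.arange(200,220,.5); return vv,np.interp(vv,v,p)
E
python3 - <<'E'
from h import *
for n,k,u0,v0 in[("s10",8,265,160),("s11",8,265,160),("s12",16,285,190)]:
    im=cv2.imread(f"pics/{n}.png"); vv,p=prof(im,k,u0,v0); print(n,p.round(0).astype(int).tolist())
E
```

```text
s10 [110, 94, 77, 63, 61, 71, 88, 101, 108, 110, 105, 99, 86, 63, 41, 30, 27, 24, 28, 32, 49, 86, 122, 142, 143, 130, 110, 97, 98, 114, 140, 161, 173, 174, 169, 170, 169, 162, 156, 154]
s11 [113, 95, 77, 64, 62, 71, 87, 99, 106, 108, 107, 106, 106, 108, 106, 101, 88, 66, 44, 30, 26, 25, 33, 42, 62, 95, 126, 141, 145, 147, 150, 162, 174, 176, 173, 172, 170, 166, 162, 161]
s12 [111, 94, 77, 64, 61, 71, 87, 100, 107, 108, 106, 106, 106, 109, 107, 101, 86, 64, 44, 34, 32, 29, 32, 38, 51, 70, 88, 101, 107, 106, 101, 98, 96, 94, 93, 94, 95, 98, 100, 102]
```

Tangential force is climbing (7.6, 7.5, 7.8, 10.2 N against a free drag of about 6.8), so the first touch was probably around -740° to -770° on my running angle. I'll go on in short steps to confirm the slope.

arm_command(targets=[[[0.0048, 0, 0.0103, 0, 0, 0], [0.0065, 0, 0.0093, 0, 0, 0]]])

```text
time: 19.07
ee_pos: [0.5708, -0.194, 0.2507]
eef_rot: [0.636, 0.589, -0.34, -0.365]
ft_force: [15.6, -1.1, -1.3]
width: 0.0269
```

Run:
```python
from h import *
ang()
```

```text
t 19.07 ax 0.0079 r 0.0667 th -127.7 F ax -8.9 rad -7.9 tan(cw) -10.2 w 0.0269 q [ 0.46 -0.07 -0.13  1.96 -0.2   0.75  1.93] e12 -0.0408 -0.0528
```

arm_command(targets=[[[0.008, 0, 0.008, 0, 0, 0]]])

```text
time: 19.15
ee_pos: [0.5643, -0.186, 0.2466]
eef_rot: [0.636, 0.589, -0.34, -0.365]
ft_force: [17.6, -3.8, -2.4]
width: 0.027
```

Run:
```python
from h import *
ang()
```

```text
t 19.15 ax 0.0079 r 0.0667 th -137.3 F ax -11.0 rad -8.7 tan(cw) -11.5 w 0.027 q [ 0.45 -0.09 -0.14  1.98 -0.19  0.74  1.92] e12 -0.049 -0.0452
```

arm_command(targets=[[[0.0093, 0, 0.0065, 0, 0, 0]]])

```text
time: 19.23
ee_pos: [0.5592, -0.1769, 0.2433]
eef_rot: [0.636, 0.589, -0.34, -0.365]
ft_force: [17.3, -6.2, -3.2]
width: 0.0267
```

Run:
```python
from h import *
ang()
c=cam("side");crop(c,285,190,40,40,16,"s13.png")
vv,p=prof(c["pixels"],1,0,0); print(p.round(0).astype(int).tolist())
```

```text
t 19.23 ax 0.0079 r 0.0665 th -146.7 F ax -11.6 rad -8.8 tan(cw) -11.6 w 0.0267 q [ 0.45 -0.11 -0.15  2.   -0.19  0.74  1.9 ] e12 -0.0556 -0.0365
[108, 92, 77, 69, 61, 74, 88, 97, 106, 105, 104, 105, 106, 105, 105, 95, 85, 63, 41, 36, 31, 31, 31, 49, 67, 97, 127, 135, 143, 145, 148, 161, 174, 172, 170, 169, 168, 158, 148, 127]
```

View pics/s13.png

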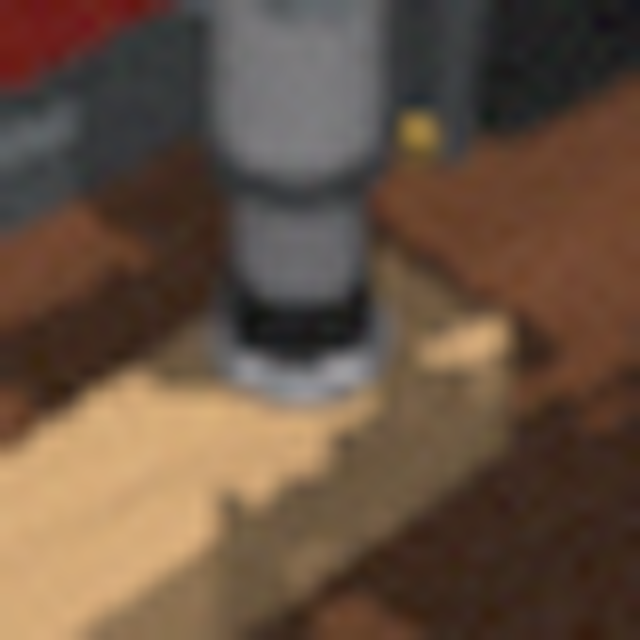

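The foot disc has not moved since the view at about -770° (rim at row 215 in both), so it is standing on the block. I'll measure its total drop since the start to fix the touch angle independently.

Run:
```python
from h import *
c=cam("side"); now=c["pixels"]; cv2.imwrite("pics/s14.png",now)
old=cv2.imread("pics/side0.png")
ang()
pm=lambda z:proj(c,(.662,-.147,z))
print("px/mm",(pm(.045)-pm(.082))/37)
def up(im,u0,v0,w,h,k=8): return cv2.resize(cv2.cvtColor(im,cv2.COLOR_BGR2GRAY)[v0:v0+h,u0:u0+w],None,fx=k,fy=k,interpolation=cv2.INTER_CUBIC)
# template: cushion + disc from old; search in now
for nm,im,du in[("old-now",now,0)]:
  for (u0,v0,w,h) in[(299,200,10,10),(297,200,14,12),(298,201,12,6),(300,198,8,10)]:
    T=up(old,u0,v0,w,h); S=up(im,u0-2,v0-2,w+4,h+16)
    r_=cv2.matchTemplate(S,T,cv2.TM_CCOEFF_NORMED); _,m,_,l=cv2.minMaxLoc(r_); print(nm,(u0,v0,w,h),round(m,3),"shift px",np.array(l)/8-2)
s10=cv2.imread("pics/s10.png",0); g=up(now,265,160,80,60)
for (a,b,w,h) in[(262,350,100,80),(270,360,90,50)]:
    T=s10[b:b+h,a:a+w]; S=g[b-10:b+h+40,a-10:a+w+10]; r_=cv2.matchTemplate(S,T,cv2.TM_CCOEFF_NORMED); _,m,_,l=cv2.minMaxLoc(r_); print("s10-now",round(m,3),(np.array(l)-10)/8)
crop(cv2.imread and {"pixels":old},285,185,40,40,16,"s0foot.png")
# dark-cushion mask centroid, native
for nm,im in[("old",old),("now",now)]:
    r0=im[195:218,296:312].max(2)<70; ys,xs=np.nonzero(r0); print(nm,len(ys),(ys+195).mean() if len(ys) else 0,(xs+296).mean())
```

```text
t 19.33 ax 0.0078 r 0.0665 th -148.5 F ax -2.7 rad -6.4 tan(cw) -1.5 w 0.027 q [ 0.45 -0.11 -0.15  2.   -0.19  0.74  1.9 ] e12 -0.0567 -0.0348
px/mm [-0.00032235  0.17544765]
old-now (299, 200, 10, 10) 0.686 shift px [0.125 6.   ]
old-now (297, 200, 14, 12) 0.459 shift px [ 0.875 -1.875]
old-now (298, 201, 12, 6) 0.897 shift px [-0.125  6.125]
old-now (300, 198, 8, 10) 0.828 shift px [-0.125  6.   ]
s10-now 0.86 [-0.125  1.75 ]
s10-now 0.924 [0.   1.75]
old 240 208.59583333333333 303.0208333333333
now 100 204.3 301.17
```

View pics/s0foot.png

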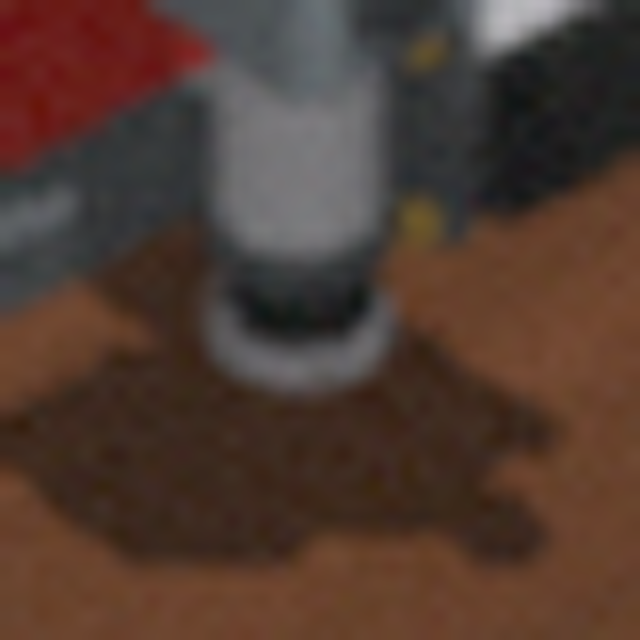

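Vision puts the drop at about 34.5 mm, so touch was at about -690°; the force slope says about -735°. Either way I'm 130° to 178° past first touch, which means about 90 to 120 N. That is inside the quarter-to-half-turn window, so I'm letting go.

arm_command(targets=[[[0, 0, 0, 0, 0, 0], [0, 0, 0, 0, 0, 0], [0, 0, 0, 0, 0, 0], [0, 0, 0, 0, 0, 0], [0, 0, 0, 0, 0, 0]]], hand=0.65)

```text
time: 19.75
ee_pos: [0.5579, -0.1755, 0.2416]
eef_rot: [0.634, 0.589, -0.341, -0.367]
ft_force: [0.3, -0.5, -0.2]
width: 0.0514
```

Run:
```python
from h import *
ang(); c=cam("wrist"); cv2.imwrite("pics/w15.png",c["pixels"])
```

```text
t 19.75 ax 0.0072 r 0.0676 th -148.6 F ax -0.4 rad 0.1 tan(cw) -0.5 w 0.0514 q [ 0.45 -0.11 -0.15  2.   -0.19  0.74  1.9 ] e12 -0.0577 -0.0353
```

View pics/w15.png

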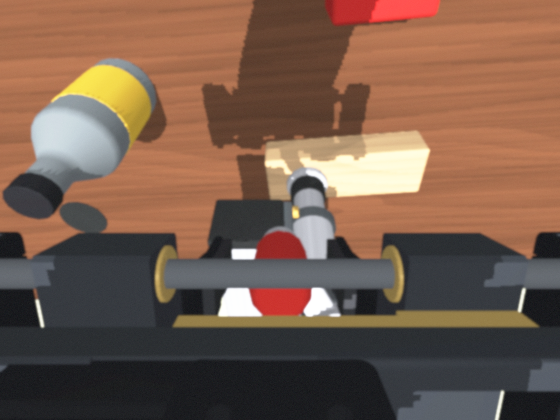

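The jaws are clear on both sides of the knob, with the knob at (280,270) between fingers at about 215 and 345. The foot at (307,180) stands on the block. I'm backing out along the crank axis.

arm_command(targets=[[[0, -0.01, 0, 0, 0, 0], [0, -0.015, 0, 0, 0, 0], [0, -0.015, 0, 0, 0, 0], [0, -0.02, 0, 0, 0, 0], [0, -0.02, 0, 0, 0, 0], [0, -0.02, 0, 0, 0, 0], [0, -0.02, 0, 0, 0, 0], [0, 0, 0, 0, 0, 0], [0, 0, 0, 0, 0, 0]]])

```text
time: 20.55
ee_pos: [0.4985, -0.171, 0.3476]
eef_rot: [0.635, 0.589, -0.341, -0.366]
ft_force: [-0.7, 0.2, 0.5]
width: 0.0566
```

Run:
```python
from h import *
st()
t=cam("top");s=cam("side");w=cam("wrist")
crop(s,265,160,80,60,8,"s16.png"); cv2.imwrite("pics/t16.png",t["pixels"]); cv2.imwrite("pics/w16.png",w["pixels"])
```

```text
t 20.55 p [ 0.4985 -0.171   0.3476] F [-0.7  0.2  0.5] w 0.0566 q [ 0.47 -0.29 -0.11  1.94 -0.2   1.    1.92]
[[0.074, 0.499, -0.863], [0.997, -0.038, 0.063], [-0.002, -0.866, -0.501]]
```

View pics/s16.png

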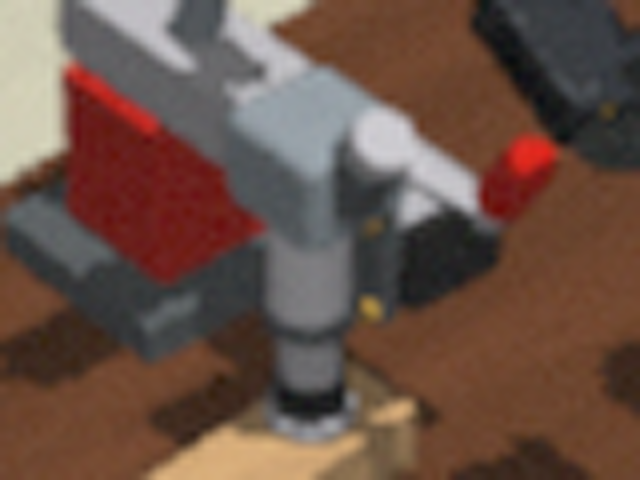

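View pics/t16.png

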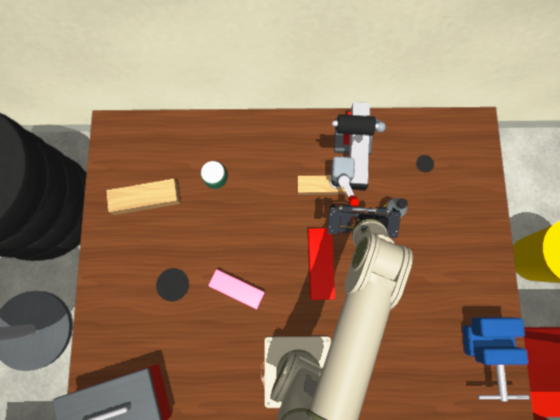

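View pics/w16.png

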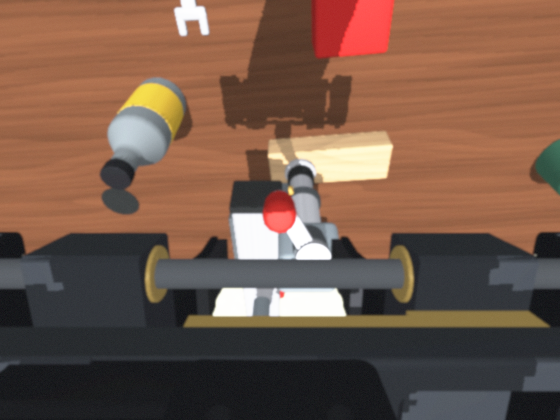

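Run:
```python
from h import *
w=cam("wrist");crop(w,250,110,160,90,5,"w17.png")
st()
```

```text
t 20.75 p [ 0.4984 -0.1706  0.3448] F [ 0.4  0.3 -0. ] w 0.0563 q [ 0.47 -0.29 -0.11  1.94 -0.2   1.    1.92]
[[0.073, 0.496, -0.865], [0.997, -0.037, 0.063], [-0.0, -0.868, -0.497]]
```

View pics/w17.png

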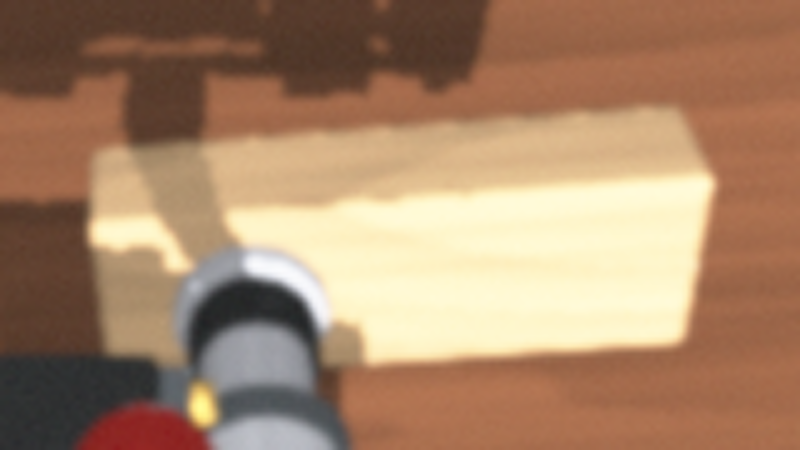

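Run:
```python
from h import *
w=cam("wrist"); W=lambda u,v:(250+u/5-.4,110+v/5-.4)
P={n:onz(w,*W(*p),z).round(4) for n,p,z in[("bn",(252,208),.045),("bf",(360,366),.045),("bf2",(685,345),.045),("br",(715,180),.045),("bl",(90,218),.045),("footnear",(252,248),.055),("fl",(175,315),.055),("fr",(330,315),.055)]}
for k,v in P.items(): print(k,v)
d=(P["br"]-P["bl"]);L=np.linalg.norm(d);d/=L;n=np.array([d[1],-d[0],0]);n=n if n[0]>0 else -n
print("len",L,"width",(P["bf"]-P["bl"])@n,(P["bf2"]-P["bl"])@n,"foot centre across",((P["footnear"]-P["bl"])@n+.025)-.032,"fl/fr mid along",((P["fl"]+P["fr"])/2-P["bl"])@d-.095,"dia",np.linalg.norm(P["fl"]-P["fr"]))
```

```text
bn [ 0.6308 -0.1476  0.045 ]
bf [ 0.6952 -0.1134  0.045 ]
bf2 [ 0.694 -0.007  0.045]
br [ 0.6309 -0.0084  0.045 ]
bl [ 0.6308 -0.1973  0.045 ]
footnear [ 0.6385 -0.1483  0.055 ]
fl [ 0.6621 -0.1732  0.055 ]
fr [ 0.6656 -0.1244  0.055 ]
len 0.18890002646902937 width 0.06435557594796386 0.06309925002553778 foot centre across 0.0006740592740872783 fl/fr mid along -0.04648251076871807 dia 0.048925351301753565
```

The wrist view gives the foot 0.7 mm off the block's centre line and 46 mm from its middle. The sizes measured at contact height fit too: block 189 x 64 mm, foot diameter 49 mm. The arm is clear, so I'm handing in.

Run:
```python
from h import *
st(); print(r.close_job())
```

```text
t 20.8 p [ 0.4984 -0.1706  0.3448] F [-0.1  0.1 -0.1] w 0.0563 q [ 0.47 -0.29 -0.11  1.94 -0.2   1.    1.92]
[[0.073, 0.496, -0.865], [0.997, -0.037, 0.063], [-0.0, -0.868, -0.497]]
the job is handed in; nothing more can be done
None
```

I slid the smaller wooden block flat along the bench until it was under the jack's foot. I then wound the crank about 2.1 turns clockwise, let go, backed off and handed the job in at 20.8 s.

- **Placing:** in the last wrist picture the foot is about 1 mm off the block's centre line and 46 mm from its middle. The block measured 189 × 64 mm and the foot 49 mm across at contact height, which fits their given sizes.
- **Bearing:** the two estimates of first touch disagreed by about 45°. The rise in drag put me about 130° past touch, and the foot's measured drop put me about 178° past. That is roughly 90 to 120 N; I could not read the contact force directly. The drop figure is close to the half-turn limit, and I did not back off.
- **Release:** the wrist force read about zero, and the arm was clear of everything. In the last pictures the bottle, wrench and tin looked undisturbed; I did not measure their positions again.

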